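# Pack the tea things away under the chest's lifting tray

## Robot

A 7-joint arm with a two-finger parallel gripper is mounted at the origin on the work surface. World frame = base frame: x ahead of the robot, y to its left, z up, the work surface at z = 0. Lengths are in m, angles in rad, forces in N, time in s.
With the tool pointing down it reaches from about 0.4 to 0.875 m from the base axis. Payload 19.3 kg.
Tool frame: the origin (TCP) lies midway between the tips of the shut fingers; the grasp point (between the pads) lies 19 mm behind it; z points along the fingers, y is the line along which they close (so a half turn about z gives the same grasp; the last joint's range is limited). The gripper opens to 85 mm and grips with 20 to 120 N. Pads are 22 mm wide; open, the fingers measure 114 mm over their backs; the gripper's body (76 mm by 85 mm) begins 54 mm behind the grasp point. The pads swing forward as they close: fully open they stand 13 mm farther back than shut.
Start: joints at [-1.208, 0.521, -0.036, 1.599, 0.021, 1.021, -0.113], TCP at [0.262, 0.567, 0.231] pointing down, gripper open.
Joint ranges: [-2.91, 2.91], [-0.3, 2.13], [-1.5, 1.42], [0.17, 2.43], [-1.26, 4.41], [0.16, 1.93], [-2.52, 2.52]. Speed limits (rad/s): [1.89, 1.89, 2.39, 2.39, 3.01, 3.01, 3.01].

## Interface

Orientations are given as a unit quaternion [w, x, y, z].
In Python, from station import readout, vision, job gives the robot as it stands.
- The arm moves only by the shell command python3 -m pendant 'ROWS' [FORCE]. ROWS is JSON, a list of rows, each an object of numbers: "ax", "ay", "az": the turn, a rotation vector about the tool's x, y, z in rad; "dx", "dy", "dz": the shift along the tool's x, y, z in mm; "hand": the opening, from 0 (shut) to 1 (fully open). In form: [{"ax": .., "ay": .., "az": .., "dx": .., "dy": .., "dz": .., "hand": ..}, ...]. A call has 1 to 8 rows; each row is the pose to reach, as a shift and turn from the pose commanded when the call began, along the tool's axes at that moment; what a row does not reach only later rows make up. A row lasts 1/8 s, in which the tool goes at most 62.5 mm and 10.7 degrees, less where a joint would pass 70% of its speed; a pose out of reach is approached as far as the arm can. A call with a gripper value outside its range is refused whole. The fingers move at their own pace and stop on an object; FORCE is the grip in N (left out, the last holds). Time passes only in rows, so rows that repeat a pose let the fingers close. It gives the time, the measured TCP pose, the force, the opening and the grip force at its end, in the units of the state.
- readout.get_state(): the state, without advancing time (a new reading comes with each control period).
- vision.read_camera(name): name is "scene" or "top" or "wrist"; returns the picture (420x560x3 uint8, blue, green, red); there is no depth.
- vision.calibration(name): a dict with "camera_matrix" (3x3 intrinsics, pixels), "distortion" ([k1, k2, p1, p2, k3] as OpenCV has them; the pictures are not rectified), "R" (3x3) and "t" (3): a world point X has camera coordinates R X + t. Camera axes: x right, y down, z forward; pixel columns grow to the right and rows downward; lengths in m; the calibration is good to about 2 mm. A picture is of the moment at which its call begins: read the wrist's pose just before it. calibration takes no time and is no camera call; for the wrist camera it gives the pose at the moment of the call.
- job.finish_job(): hands the job in; it is judged then, once.
Trained networks look in the newest picture that a camera, given by its name, has taken for a name from the list of things; names that differ only in an ending like _2 or _b are one class to them, and where a whole thing is asked for, a point or a joint stands for the part that bears it (a point fixed in the world has none). Each returns a list of dicts, best first, with "confidence" (0 to 1); they miss things now and then, are a little off and sometimes report something else, mostly with a low value. They report only what shows in the picture. A call takes as long as a camera call. They do not tell look-alikes from the thing itself.
- vision.recognise(camera, query): "box" ([centre column, centre row, width, height] in pixels, round what is visible of it).
- vision.cut_out(camera, query): "pixels" (420x560 bool, what is visible of it) and "box" ([centre column, centre row, width, height] in pixels, round what is visible of it).
- vision.spot_point(camera, query): "at" ([column, row] in pixels: a listed point, or the origin of a listed thing).
The state is a dict: "time_s": time; "joints": joint angles; "joint_vel": joint speeds; "tau": joint torques, N m; "position": TCP position; "tcp_rot": TCP orientation; "force": force on the tool from outside, world axes, zero at the start; "ft_torque": the same for the moment, N m; "width": finger opening in m; "grip_force": force on a finger pad.
Only numpy, scipy, OpenCV 4.12 (cv2) and the standard library are available. Lean on these libraries where they do the work, as an engineer would, in place of code of your own. Each camera call takes 0.05 s, during which the arm holds its last target. There are 200 camera calls.

## Task

Put the tea things away: lift the tray of the tea chest right over to its open stop, then pack every wooden bowl and every tea tin that is on the table, upright, into the compartment underneath, with the bowls nested in one another in size order, each sitting flat inside the next larger. Then bring the tray back down over them until it is fully closed, and leave the other things on the table where they are.

Things in the scene. Friction and masses are not known exactly. Their poses are not given: they have to be found in the camera images.
- chest_floor (a point): Open wooden tea chest, 300 (its x) by 200 (its y) by 110 mm high, walls and floor 8 mm, fixed on the table. This point is the centre of its inner floor, 8 mm above the table; axes along the chest, z up. The compartment is 284 by 184 mm and 102 mm deep, and is covered by a tray at the start.
- tray_handle (a point): Centre of the handle bar of the tray that covers the chest: 150 mm long (tray's x), 12 mm wide (y), 16 mm high, on end posts at x = +-68 mm, bar centre 62 mm above the tray's inner floor. The tray is 300 by 200 by 34 mm, 0.5 kg, and stays level, its axes parallel to the chest's, as it swings on four brass arms.
- tray_lift (a joint): Angle q of the tray's parallel arms (rad): 0 = tray down on the chest, 2.18 = fully open, beside the chest on its +y side. From closed, every point of the tray moves in the chest's y by 0.115*(cos 30deg - cos(30deg+q)) and up by 0.115*(sin(30deg+q) - sin 30deg) m: 58 mm up at q = 1.05, 204 mm across at the end. Beyond the top its weight takes it slowly (damped) to that stop, where it stays.
- bowl_a_mid (a point): Round wooden bowl, 132 mm across the rim, 46 mm high; this point is on its axis, half-way up (23 mm), z up. Wall 7 mm thick, upright in the top 20 mm, narrowing below to a 104 mm foot; inner floor 14 mm above its underside. Of four sizes (132, 108, 84, 60 mm) three or four are present. A smaller one stands on the inner floor of a larger, rim 14 mm higher, with 5 mm of play or more.
- bowl_b_mid (a point): Round wooden bowl, 108 mm across the rim, 46 mm high; this point is on its axis, half-way up (23 mm), z up. Wall 7 mm thick, upright in the top 20 mm, narrowing below to a 80 mm foot; inner floor 14 mm above its underside. Of four sizes (132, 108, 84, 60 mm) three or four are present. A smaller one stands on the inner floor of a larger, rim 14 mm higher, with 5 mm of play or more.
- bowl_c_mid (a point): Round wooden bowl, 84 mm across the rim, 46 mm high; this point is on its axis, half-way up (23 mm), z up. Wall 7 mm thick, upright in the top 20 mm, narrowing below to a 56 mm foot; inner floor 14 mm above its underside. Of four sizes (132, 108, 84, 60 mm) three or four are present. A smaller one stands on the inner floor of a larger, rim 14 mm higher, with 5 mm of play or more.
- bowl_d_mid (a point): Round wooden bowl, 60 mm across the rim, 46 mm high; this point is on its axis, half-way up (23 mm), z up. Wall 7 mm thick, upright in the top 20 mm, narrowing below to a 32 mm foot; inner floor 14 mm above its underside. Of four sizes (132, 108, 84, 60 mm) three or four are present. A smaller one stands on the inner floor of a larger, rim 14 mm higher, with 5 mm of play or more.
- tin_a_knob (a point): Round tea tin, upright: 58 mm across, 70 mm high, with a fixed wooden knob on top, 24 mm across and 22 mm high (92 mm in all), 0.16 kg. This point is the middle of the knob, 82 mm above the underside, z up. One or two are present.
- tin_b_knob (a point): Round tea tin, upright: 58 mm across, 70 mm high, with a fixed wooden knob on top, 24 mm across and 22 mm high (92 mm in all), 0.16 kg. This point is the middle of the knob, 82 mm above the underside, z up. One or two are present.
- candle_mid (a point): Candle jar, 68 mm across, 75 mm high, standing among the bowls; centre. Not part of the job.
- saucer_mid (a point): Blue saucer, 144 mm across; near its centre. Not part of the job.
- cup_mid (a point): Blue cup on the saucer; centre. Not part of the job.
- remote_mid (a point): Black remote control, 170 by 46 by 18 mm; centre. Not part of the job.
- book_mid (a point): Blue book, 110 by 160 by 28 mm; centre. Not part of the job.
- glasses_case_mid (a point): Grey glasses case, 60 by 160 by 36 mm; centre. Not part of the job.
- coasters_mid (a point): Stack of cork coasters, 90 mm across, 23 mm high; centre. Not part of the job.
There are look-alikes about, which are no part of the job. Leave any purple look-alike of the part that bears tin_a_knob alone.

How it is judged:
On the way, in this order (a step that is already met when the one before it is completed fails the run):
1. the tray is fully open (value of joint tray_lift above 2.05 rad), for 0.2 s.
2. with the tray still open, all bowls and tins present are in the compartment, the bowls nested (value of joint tray_lift above 1.9 rad and x of bowl_a_mid in the frame of chest_floor between -0.135 and 0.135 m and y of bowl_a_mid in the frame of chest_floor between -0.088 and 0.088 m and z of bowl_a_mid in the frame of chest_floor between 0 and 0.033 m and angle between each of bowl_a_mid, bowl_b_mid, bowl_c_mid, bowl_d_mid, tin_a_knob, tin_b_knob's own z axis and vertical below 0.15 rad and x of bowl_b_mid in the frame of chest_floor between -0.135 and 0.135 m and y of bowl_b_mid in the frame of chest_floor between -0.088 and 0.088 m and z of bowl_b_mid in the frame of chest_floor between 0 and 0.047 m and x of bowl_c_mid in the frame of chest_floor between -0.135 and 0.135 m and y of bowl_c_mid in the frame of chest_floor between -0.088 and 0.088 m and z of bowl_c_mid in the frame of chest_floor between 0 and 0.061 m and x of bowl_d_mid in the frame of chest_floor between -0.135 and 0.135 m and y of bowl_d_mid in the frame of chest_floor between -0.088 and 0.088 m and z of bowl_d_mid in the frame of chest_floor between 0 and 0.075 m and x of tin_a_knob in the frame of chest_floor between -0.135 and 0.135 m and y of tin_a_knob in the frame of chest_floor between -0.088 and 0.088 m and z of tin_a_knob in the frame of chest_floor between 0 and 0.092 m and x of tin_b_knob in the frame of chest_floor between -0.135 and 0.135 m and y of tin_b_knob in the frame of chest_floor between -0.088 and 0.088 m and z of tin_b_knob in the frame of chest_floor between 0 and 0.092 m and horizontal distance between each of bowl_b_mid, bowl_c_mid, bowl_d_mid and bowl_a_mid below 0.04 m and z of bowl_b_mid in the frame of bowl_a_mid between 0.007 and 0.024 m and z of bowl_c_mid in the frame of bowl_a_mid between 0.007 and 0.038 m and z of bowl_d_mid in the frame of bowl_a_mid between 0.007 and 0.052 m and horizontal distance between each of bowl_c_mid, bowl_d_mid and bowl_b_mid below 0.04 m and z of bowl_c_mid in the frame of bowl_b_mid between 0.007 and 0.024 m and z of bowl_d_mid in the frame of bowl_b_mid between 0.007 and 0.038 m and horizontal distance between bowl_d_mid and bowl_c_mid below 0.04 m and z of bowl_d_mid in the frame of bowl_c_mid between 0.007 and 0.024 m), for 0.3 s.
At the end, for the whole second after the job is handed in: Tray down (within 0.07 rad); every bowl and tin present in the compartment, upright within 0.15 rad; of any two bowls the smaller sits in the larger (axes within 40 mm, underside at least 7 mm and at most 10 mm more than 14 mm per size step higher), the lowest bowl and tins on the chest's floor (value of joint tray_lift below 0.07 rad and x of bowl_a_mid in the frame of chest_floor between -0.135 and 0.135 m and y of bowl_a_mid in the frame of chest_floor between -0.088 and 0.088 m and z of bowl_a_mid in the frame of chest_floor between 0 and 0.033 m and angle between each of bowl_a_mid, bowl_b_mid, bowl_c_mid, bowl_d_mid, tin_a_knob, tin_b_knob's own z axis and vertical below 0.15 rad and x of bowl_b_mid in the frame of chest_floor between -0.135 and 0.135 m and y of bowl_b_mid in the frame of chest_floor between -0.088 and 0.088 m and z of bowl_b_mid in the frame of chest_floor between 0 and 0.047 m and x of bowl_c_mid in the frame of chest_floor between -0.135 and 0.135 m and y of bowl_c_mid in the frame of chest_floor between -0.088 and 0.088 m and z of bowl_c_mid in the frame of chest_floor between 0 and 0.061 m and x of bowl_d_mid in the frame of chest_floor between -0.135 and 0.135 m and y of bowl_d_mid in the frame of chest_floor between -0.088 and 0.088 m and z of bowl_d_mid in the frame of chest_floor between 0 and 0.075 m and x of tin_a_knob in the frame of chest_floor between -0.135 and 0.135 m and y of tin_a_knob in the frame of chest_floor between -0.088 and 0.088 m and z of tin_a_knob in the frame of chest_floor between 0 and 0.092 m and x of tin_b_knob in the frame of chest_floor between -0.135 and 0.135 m and y of tin_b_knob in the frame of chest_floor between -0.088 and 0.088 m and z of tin_b_knob in the frame of chest_floor between 0 and 0.092 m and horizontal distance between each of bowl_b_mid, bowl_c_mid, bowl_d_mid and bowl_a_mid below 0.04 m and z of bowl_b_mid in the frame of bowl_a_mid between 0.007 and 0.024 m and z of bowl_c_mid in the frame of bowl_a_mid between 0.007 and 0.038 m and z of bowl_d_mid in the frame of bowl_a_mid between 0.007 and 0.052 m and horizontal distance between each of bowl_c_mid, bowl_d_mid and bowl_b_mid below 0.04 m and z of bowl_c_mid in the frame of bowl_b_mid between 0.007 and 0.024 m and z of bowl_d_mid in the frame of bowl_b_mid between 0.007 and 0.038 m and horizontal distance between bowl_d_mid and bowl_c_mid below 0.04 m and z of bowl_d_mid in the frame of bowl_c_mid between 0.007 and 0.024 m); the robot touches nothing.
It fails at once if a thing that is not part of the job is moved more than 50 mm (distance of any of candle_mid, saucer_mid, cup_mid, remote_mid, book_mid, glasses_case_mid, coasters_mid from where it was at the start of the episode above 0.05 m).
Of bowl_a, bowl_b, bowl_c, bowl_d only 3 to 4 are there at a start; the rules pass over those that are not, and their reading is None.
Of tin_a, tin_b only 1 to 2 are there at a start; the rules pass over those that are not, and their reading is None.
At some moment in a run one of bowl_a, bowl_b, bowl_c may be knocked a few centimetres aside while the robot is not near it.
It also fails if it takes over 208 s, if anything falls off the work surface, if the arm or the gripper's body presses on something with over 40 N, if the wrist force passes 120 N, or if a joint passes its speed limit or range.

## Working session

There is one attempt and no reset: what is moved stays moved. The work goes in short steps, Python scripts to look and compute and a shell command to move; the robot and the scene stay as the last step left them, time stands still between calls to the robot, and variables do not carry over. Pictures are saved under pics/ and viewed, at most 14 in all, crops included, and the job is handed in when it is done.

```bash
mkdir -p pics; ls
python3 - <<'E'
from station import readout, vision
import cv2
s=readout.get_state();print({k:(v if not hasattr(v,'tolist') else v.tolist()) for k,v in s.items()})
for c in("scene","top"):
    cv2.imwrite(f"pics/{c}0.png",vision.read_camera(c))
    k=vision.calibration(c);print(c,k)
E
```

```text
pics
{'time_s': 0.0, 'joints': [-1.2081999107084733, 0.521995995763439, -0.03632839599991909, 1.6000059714213077, 0.02122858681308592, 1.0210733983989906, -0.11280240857877281], 'joint_vel': [2.617898748652356e-05, 0.00012581702427708405, 0.0025990214665483806, 0.0012146136334229012, 0.0015312003256118597, 0.0007961940793511714, 0.0001855788565916907], 'tau': [0.0008015475395950489, -92.71325826644897, 1.9804436713457108, -36.99326992034912, 0.017800911446101964, 0.008315801387652755, -5.082945051526622e-06], 'position': [0.2620336226943664, 0.5670563053401104, 0.23073767561965627], 'tcp_rot': [-6.781601942458247e-05, 0.2147115466500738, 0.9766773525069957, -0.0005442757079165735], 'force': [0.666025703500915, -0.17780689511422051, 0.26533255628320124], 'ft_torque': [-0.021709633021908734, -0.02012953009371281, 0.006824843461603235], 'grip_force': 0.0, 'width': 0.08525257222150462}
scene {'camera_matrix': array([[423.43160857,   0.        , 279.81193203],
       [  0.        , 423.43160857, 212.14305934],
       [  0.        ,   0.        ,   1.        ]]), 'distortion': array([-0.09142882,  0.        ,  0.        ,  0.        ,  0.        ]), 'R': array([[ 0.48551319,  0.8741339 , -0.01291765],
       [ 0.63609555, -0.3633606 , -0.68069929],
       [-0.59971609,  0.32227162, -0.73244905]]), 't': array([-0.26847644, -0.22633498,  1.60141556])}
top {'camera_matrix': array([[447.99657933,   0.        , 281.68826618],
       [  0.        , 447.99657933, 222.11482819],
       [  0.        ,   0.        ,   1.        ]]), 'distortion': array([-0.04419938,  0.        ,  0.        ,  0.        ,  0.        ]), 'R': array([[ 0.01725242, -0.99971636,  0.01641827],
       [-0.98305826, -0.01995726, -0.18220366],
       [ 0.18247964, -0.01299666, -0.98312373]]), 't': array([-0.01164431,  0.51239462,  1.14351914])}
```

View pics/scene0.png

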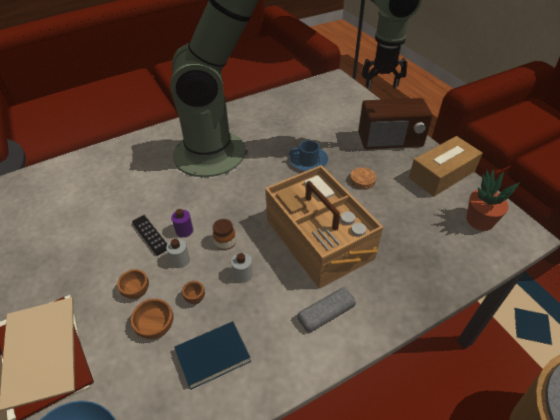

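View pics/top0.png

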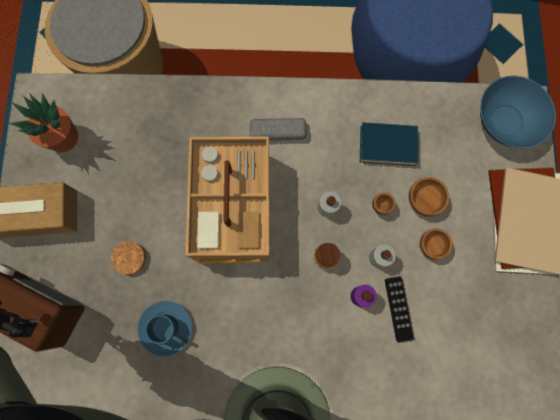

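```bash
cat > h.py <<'E'
from station import readout, vision
import numpy as np, cv2
from scipy.spatial.transform import Rotation as R
def ray(cal,px):
    p=cv2.undistortPoints(np.array(px,float).reshape(-1,1,2),cal["camera_matrix"],cal["distortion"]).reshape(-1,2)
    d=np.c_[p,np.ones(len(p))]@cal["R"]; o=-cal["R"].T@cal["t"]; return o,d
def onz(cal,px,z):
    o,d=ray(cal,px); return o+d*((z-o[2])/d[:,2])[:,None]
def proj(cal,X):
    return cv2.projectPoints(np.array(X,float).reshape(-1,3),cv2.Rodrigues(cal["R"])[0],cal["t"],cal["camera_matrix"],cal["distortion"])[0].reshape(-1,2)
def tri(c1,p1,c2,p2):
    (o1,d1),(o2,d2)=ray(c1,p1),ray(c2,p2); d1=d1[0];d2=d2[0]
    s=np.linalg.lstsq(np.c_[d1,-d2],o2-o1,rcond=None)[0]; a,b=o1+s[0]*d1,o2+s[1]*d2
    return (a+b)/2,np.linalg.norm(a-b)
def pose():
    s=readout.get_state(); q=s["tcp_rot"]; return np.array(s["position"]),R.from_quat([q[1],q[2],q[3],q[0]])
def to(X,yclose=None):
    """mm in tool axes to TCP target X; az to bring the closing line to world angle yclose"""
    p,r=pose(); d=r.inv().apply(np.array(X)-p)*1000
    out="tool d=%s"%d.round(1)
    if yclose is not None:
        y=r.as_matrix()[:,1]; a=(np.arctan2(y[1],y[0])-yclose+np.pi/2)%np.pi-np.pi/2  # tool z down: +az turns clockwise
        out+=" az=%.3f"%a
    z=r.as_matrix()[:,2]; out+=" tilt=%s"%z.round(3); print(out)
E
python3 - <<'E'
from h import *
im={c:vision.read_camera(c) for c in("scene","top")}
cal={c:vision.calibration(c) for c in im}
zs=dict(bowl_a_mid=.023,tin_a_knob=.082,candle_mid=.037,coasters_mid=.012,cup_mid=.04,tray_handle=.18)
for n,z in zs.items():
    r={c:vision.spot_point(c,n)[:5] for c in im}
    for c in im:
        print(n,c,[(np.round(d["at"],1).tolist(),round(d["confidence"],2),onz(cal[c],d["at"],z)[0].round(3).tolist()) for d in r[c]])
    if n=="tray_handle": print(tri(cal["top"],r["top"][0]["at"],cal["scene"],r["scene"][0]["at"]))
r=vision.cut_out("top","bowl_a_mid")
for d in r[:5]:
    m=d["pixels"].astype(np.uint8);c=max(cv2.findContours(m,0,2)[0],key=len);w=onz(cal["top"],c.reshape(-1,2),.046)
    print(d["box"],d["confidence"],w.max(0)-w.min(0),(w.max(0)+w.min(0))/2)
cv2.imwrite("pics/z.png",np.hstack([cv2.resize(im["scene"][150:290,250:400],None,fx=2.6,fy=2.6,interpolation=2),cv2.resize(im["top"][125:265,160:300],(364,364),interpolation=2)]))
E
```

```text
bowl_a_mid scene []
bowl_a_mid top []
tin_a_knob scene [([176.7, 239.4], 0.94, [0.417, -0.262, 0.082]), ([177.5, 213.5], 0.68, [0.322, -0.225, 0.082])]
tin_a_knob top [([383.6, 255.7], 0.8, [0.424, -0.264, 0.082]), ([365.7, 296.1], 0.8, [0.321, -0.216, 0.082])]
candle_mid scene [([223.3, 234.7], 0.83, [0.43, -0.126, 0.037])]
candle_mid top [([326.8, 257.6], 0.96, [0.421, -0.123, 0.037])]
coasters_mid scene [([362.5, 179.7], 0.8, [0.421, 0.403, 0.012]), ([153.9, 320.4], 0.6, [0.59, -0.403, 0.012])]
coasters_mid top [([129.6, 258.9], 0.9, [0.41, 0.406, 0.012])]
cup_mid scene []
cup_mid top [([163.7, 326.3], 0.81, [0.236, 0.296, 0.04])]
tray_handle scene [([326.3, 201.1], 0.75, [0.578, 0.135, 0.18])]
tray_handle top [([229.8, 192.1], 0.56, [0.558, 0.125, 0.18]), ([125.8, 260.3], 0.45, [0.39, 0.36, 0.18])]
(array([0.56554067, 0.1341332 , 0.16718175]), np.float64(0.017916549687896674))
```

View pics/z.png

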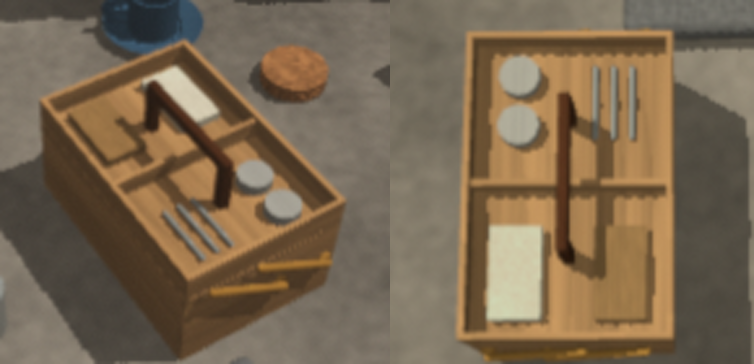

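Run:
```python
from h import *
im={c:vision.read_camera(c) for c in("scene","top")}
cal={c:vision.calibration(c) for c in im}
for n,z in dict(bowl_b_mid=.023,bowl_d_mid=.023,tin_b_knob=.082).items():
    for c in im:
        print(n,c,[(np.round(d["at"],1).tolist(),round(d["confidence"],2),onz(cal[c],d["at"],z)[0].round(3).tolist()) for d in vision.spot_point(c,n)[:5]])
for d in vision.cut_out("top","bowl_b_mid")[:5]:
    m=d["pixels"].astype(np.uint8);c=max(cv2.findContours(m,0,2)[0],key=len);w=onz(cal["top"],c.reshape(-1,2),.046)
    print(np.round(d["box"],1),d["confidence"],(w.max(0)-w.min(0)).round(3),((w.max(0)+w.min(0))/2).round(3))
to([.565,.13,.33],np.pi/2)
p,r=pose();print(r.as_matrix().round(3))
```

```text
bowl_b_mid scene [([152.4, 316.0], 0.6, [0.583, -0.402, 0.023])]
bowl_b_mid top [([427.7, 199.0], 0.92, [0.59, -0.405, 0.023]), ([162.8, 329.6], 0.47, [0.227, 0.302, 0.023])]
bowl_d_mid scene [([195.4, 294.8], 0.75, [0.577, -0.277, 0.023])]
bowl_d_mid top [([382.5, 203.1], 0.88, [0.576, -0.279, 0.023]), ([161.3, 326.6], 0.67, [0.234, 0.306, 0.023])]
tin_b_knob scene [([239.9, 257.8], 0.92, [0.566, -0.131, 0.082])]
tin_b_knob top [([331.2, 198.7], 0.72, [0.571, -0.13, 0.082])]
[430.  197.3  43.4  37.3] 0.81 [0.107 0.108 0.   ] [ 0.591 -0.403  0.046]
tool d=[-458.4 -270.   -98.7] az=-0.433 tilt=[-0. -0. -1.]
[[-0.908  0.419 -0.   ]
 [ 0.419  0.908 -0.   ]
 [ 0.    -0.    -1.   ]]
```

```bash
python3 -m pendant '[{"dz":-98},{"dx":-100,"dy":-60,"dz":-98},{"dx":-200,"dy":-120,"dz":-98,"az":-0.1},{"dx":-300,"dy":-180,"dz":-98,"az":-0.2},{"dx":-400,"dy":-230,"dz":-98,"az":-0.3},{"dx":-458,"dy":-270,"dz":-98,"az":-0.433},{"dx":-458,"dy":-270,"dz":-98,"az":-0.433},{"dx":-458,"dy":-270,"dz":-98,"az":-0.433}]' 40
python3 - <<'E'
from h import *
print(pose()[0]); to([.565,.13,.33],np.pi/2)
E
```

```text
[0.26212563 0.56734045 0.23126789]
tool d=[-458.4 -270.   -98.7] az=-0.433 tilt=[-0. -0. -1.]validation failed for argument at $[0]...
```

```bash
python3 -m pendant '[{"ax":0,"ay":0,"az":0,"dx":0,"dy":0,"dz":-60,"hand":1},{"ax":0,"ay":0,"az":0,"dx":-50,"dy":-30,"dz":-98,"hand":1},{"ax":0,"ay":0,"az":-0.1,"dx":-100,"dy":-60,"dz":-98,"hand":1},{"ax":0,"ay":0,"az":-0.2,"dx":-150,"dy":-90,"dz":-98,"hand":1},{"ax":0,"ay":0,"az":-0.3,"dx":-200,"dy":-120,"dz":-98,"hand":1},{"ax":0,"ay":0,"az":-0.4,"dx":-250,"dy":-150,"dz":-98,"hand":1},{"ax":0,"ay":0,"az":-0.43,"dx":-300,"dy":-180,"dz":-98,"hand":1},{"ax":0,"ay":0,"az":-0.43,"dx":-350,"dy":-210,"dz":-98,"hand":1}]' 40
python3 - <<'E'
from h import *
print(pose()[0]); to([.565,.13,.33],np.pi/2)
E
```

```text
time_s: 2.3
position: [0.4927, 0.2282, 0.3296]
tcp_rot: [0.0, 0.001, 1.0, 0.0]
force: [0.1, 1.9, 0.3]
width: 0.0858
grip_force: 0.0
[0.49266906 0.22819505 0.3295748 ]
tool d=[-72.6 -98.   -0.4] az=-0.002 tilt=[ 0.  0. -1.]
```

```bash
python3 -m pendant '[{"ax":0,"ay":0,"az":0,"dx":-36,"dy":-49,"dz":0,"hand":1},{"ax":0,"ay":0,"az":0,"dx":-72,"dy":-98,"dz":0,"hand":1},{"ax":0,"ay":0,"az":0,"dx":-72,"dy":-98,"dz":0,"hand":1},{"ax":0,"ay":0,"az":0,"dx":-72,"dy":-98,"dz":0,"hand":1}]'
python3 - <<'E'
from h import *
c=vision.calibration("wrist");im=vision.read_camera("wrist");cv2.imwrite("pics/w1.png",im);print(-c["R"].T@c["t"],c["R"].round(2))
print(pose()[0])
for n in("tray_handle","chest_floor"):
  for d in vision.spot_point("wrist",n)[:3]:print(n,d, onz(c,d["at"],.175))
E
```

```text
time_s: 2.8
position: [0.5633, 0.132, 0.3291]
tcp_rot: [-0.0, 0.001, 1.0, 0.0]
force: [0.5, 0.3, -0.3]
width: 0.0853
grip_force: 0.0
[0.47908794 0.13353717 0.47139312] [[ 0.    1.   -0.  ]
 [ 0.94 -0.    0.33]
 [ 0.33 -0.   -0.95]]
[0.56311148 0.132629   0.32926284]
tray_handle {'at': [278.4, 185.7], 'confidence': 0.84} [[0.56279849 0.13458027 0.175     ]]
```

View pics/w1.png

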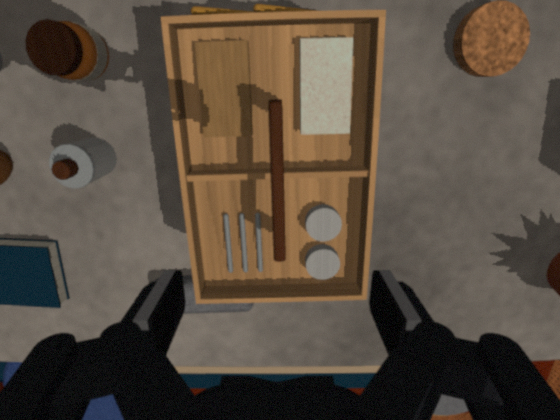

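Run:
```python
from h import *
c=vision.calibration("wrist")
for z in(.144,.150): 
  w=onz(c,[(163,15),(384,12),(370,299),(196,304)],z);print(w.round(3).tolist(),w.mean(0).round(4),np.linalg.norm(w[0]-w[3]),np.linalg.norm(w[0]-w[1]))
for z in(.178,.186):
  w=onz(c,[(275.5,100),(280,262)],z);print(w.round(4).tolist(),w.mean(0).round(4))
to([.565,.135,.205],np.pi/2)
```

```text
[[0.413, 0.033, 0.144], [0.411, 0.23, 0.144], [0.71, 0.243, 0.144], [0.716, 0.038, 0.144]] [0.5623 0.136  0.144 ] 0.303778031490205 0.19718848925708746
[[0.414, 0.034, 0.15], [0.412, 0.228, 0.15], [0.706, 0.241, 0.15], [0.712, 0.04, 0.15]] [0.5608 0.1359 0.15  ] 0.2982144475845552 0.19357705396063649
[[0.4859, 0.133, 0.178], [0.6412, 0.137, 0.178]] [0.5636 0.135  0.178 ]
[[0.4857, 0.1331, 0.186], [0.6368, 0.137, 0.186]] [0.5612 0.135  0.186 ]
tool d=[ -2.    2.1 124.4] az=-0.001 tilt=[-0.  0. -1.]
```

```bash
python3 -m pendant '[{"ax":0,"ay":0,"az":-0.026,"dx":0,"dy":2.5,"dz":60,"hand":0.5},{"ax":0,"ay":0,"az":-0.026,"dx":0,"dy":2.5,"dz":110,"hand":0.5},{"ax":0,"ay":0,"az":-0.026,"dx":0,"dy":2.5,"dz":150,"hand":0.5},{"ax":0,"ay":0,"az":-0.026,"dx":0,"dy":2.5,"dz":165,"hand":0.5},{"ax":0,"ay":0,"az":-0.026,"dx":0,"dy":2.5,"dz":165,"hand":0},{"ax":0,"ay":0,"az":-0.026,"dx":0,"dy":2.5,"dz":165,"hand":0},{"ax":0,"ay":0,"az":-0.026,"dx":0,"dy":2.5,"dz":165,"hand":0},{"ax":0,"ay":0,"az":-0.026,"dx":0,"dy":2.5,"dz":165,"hand":0}]' 60
python3 - <<'E'
import numpy as np
for q in np.linspace(0,2.18,19): print(round(q,2),"dy",round(115*(np.cos(np.pi/6)-np.cos(np.pi/6+q)),1),"dz",round(-115*(np.sin(np.pi/6+q)-.5),1))
E
```

```text
time_s: 3.95
position: [0.5641, 0.1328, 0.166]
tcp_rot: [0.001, -0.011, 1.0, -0.001]
force: [-1.0, -8.8, -1.3]
width: 0.0112
grip_force: 62.2
0.0 dy 0.0 dz 0.0
0.12 dy 7.7 dz -11.6
0.24 dy 16.7 dz -22.2
0.36 dy 26.9 dz -31.6
0.48 dy 38.2 dz -39.8
0.61 dy 50.4 dz -46.5
0.73 dy 63.4 dz -51.6
0.85 dy 76.8 dz -55.2
0.97 dy 90.6 dz -57.1
1.09 dy 104.5 dz -57.4
1.21 dy 118.4 dz -56.0
1.33 dy 131.9 dz -52.9
1.45 dy 145.0 dz -48.1
1.57 dy 157.5 dz -41.9
1.7 dy 169.0 dz -34.2
1.82 dy 179.6 dz -25.1
1.94 dy 189.0 dz -14.8
2.06 dy 197.1 dz -3.5
2.18 dy 203.7 dz 8.7
```

```bash
python3 -m pendant '[{"ax":0,"ay":0,"az":0,"dx":0,"dy":8,"dz":-12,"hand":0},{"ax":0,"ay":0,"az":0,"dx":0,"dy":17,"dz":-22,"hand":0},{"ax":0,"ay":0,"az":0,"dx":0,"dy":27,"dz":-31.5,"hand":0},{"ax":0,"ay":0,"az":0,"dx":0,"dy":38,"dz":-40,"hand":0},{"ax":0,"ay":0,"az":0,"dx":0,"dy":50,"dz":-46.5,"hand":0},{"ax":0,"ay":0,"az":0,"dx":0,"dy":63,"dz":-51.5,"hand":0},{"ax":0,"ay":0,"az":0,"dx":0,"dy":77,"dz":-55,"hand":0},{"ax":0,"ay":0,"az":0,"dx":0,"dy":90.5,"dz":-57,"hand":0}]'
python3 -m pendant '[{"ax":0,"ay":0,"az":0,"dx":0,"dy":14,"dz":-0.5,"hand":0},{"ax":0,"ay":0,"az":0,"dx":0,"dy":28,"dz":1,"hand":0},{"ax":0,"ay":0,"az":0,"dx":0,"dy":41.5,"dz":4,"hand":0},{"ax":0,"ay":0,"az":0,"dx":0,"dy":54.5,"dz":9,"hand":0},{"ax":0,"ay":0,"az":0,"dx":0,"dy":67,"dz":15,"hand":0},{"ax":0,"ay":0,"az":0,"dx":0,"dy":78.5,"dz":23,"hand":0},{"ax":0,"ay":0,"az":0,"dx":0,"dy":89,"dz":32,"hand":0},{"ax":0,"ay":0,"az":0,"dx":0,"dy":98.5,"dz":42,"hand":0}]'
```

```text
time_s: 4.95
position: [0.5618, 0.225, 0.2231]
tcp_rot: [0.001, -0.011, 1.0, 0.0]
force: [0.7, -3.0, -4.4]
width: 0.0107
grip_force: 61.9
time_s: 5.95
position: [0.5592, 0.3234, 0.1783]
tcp_rot: [-0.0, -0.011, 1.0, -0.0]
force: [5.4, -2.3, -4.4]
width: 0.0104
grip_force: 61.8
```

```bash
python3 -m pendant '[{"ax":0,"ay":0,"az":0,"dx":0,"dy":8,"dz":11,"hand":0},{"ax":0,"ay":0,"az":0,"dx":0,"dy":14,"dz":22,"hand":0},{"ax":0,"ay":0,"az":0,"dx":0,"dy":14,"dz":22,"hand":0},{"ax":0,"ay":0,"az":0,"dx":0,"dy":14,"dz":22,"hand":0.5},{"ax":0,"ay":0,"az":0,"dx":0,"dy":14,"dz":22,"hand":0.5},{"ax":0,"ay":0,"az":0,"dx":0,"dy":14,"dz":22,"hand":0.5},{"ax":0,"ay":0,"az":0,"dx":0,"dy":14,"dz":-30,"hand":0.5},{"ax":0,"ay":0,"az":0,"dx":0,"dy":14,"dz":-90,"hand":0.5}]'
python3 - <<'E'
from h import *
im={c:vision.read_camera(c) for c in("scene","top")}
cal={c:vision.calibration(c) for c in im}
cv2.imwrite("pics/t2.png",im["top"])
for n,z in dict(bowl_b_mid=.023,bowl_d_mid=.023,tin_b_knob=.082).items():
    for c in im:
        print(n,c,[(np.round(d["at"],1).tolist(),round(d["confidence"],2),onz(cal[c],d["at"],z)[0].round(3).tolist()) for d in vision.spot_point(c,n)[:5]])
to([.571,-.13,.20],np.pi/2)
E
```

```text
time_s: 6.95
position: [0.5582, 0.337, 0.2699]
tcp_rot: [-0.001, -0.012, 1.0, -0.001]
force: [0.1, 0.0, 0.6]
width: 0.0427
grip_force: 0.0
bowl_b_mid scene [([153.1, 317.4], 0.7, [0.588, -0.402, 0.023])]
bowl_b_mid top [([426.5, 199.0], 0.71, [0.59, -0.402, 0.023])]
bowl_d_mid scene [([196.6, 295.3], 0.65, [0.58, -0.275, 0.023])]
bowl_d_mid top [([384.1, 204.8], 0.74, [0.571, -0.283, 0.023])]
tin_b_knob scene [([240.4, 257.0], 0.68, [0.564, -0.129, 0.082])]
tin_b_knob top [([333.2, 195.4], 0.57, [0.58, -0.135, 0.082])]
tool d=[  -1.9 -467.1   68.6] az=0.023 tilt=[-0.002 -0.001 -1.   ]
```

View pics/t2.png

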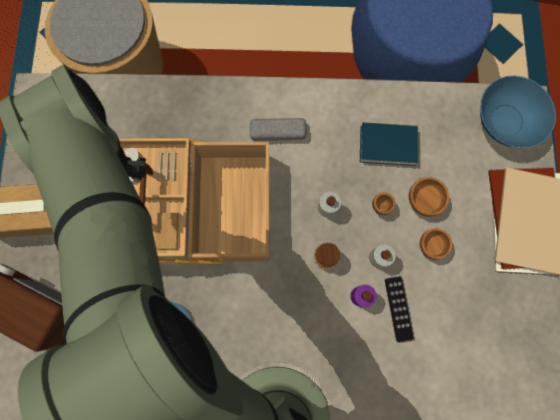

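```bash
python3 -m pendant '[{"ax":0,"ay":0,"az":0,"dx":0,"dy":-60,"dz":0,"hand":0.4},{"ax":0,"ay":0,"az":0,"dx":0,"dy":-120,"dz":0,"hand":0.4},{"ax":0,"ay":0,"az":0,"dx":0,"dy":-180,"dz":0,"hand":0.4},{"ax":0,"ay":0,"az":0.02,"dx":0,"dy":-240,"dz":0,"hand":0.4},{"ax":0,"ay":0,"az":0.024,"dx":0,"dy":-300,"dz":0,"hand":0.4},{"ax":0,"ay":0,"az":0.024,"dx":0,"dy":-360,"dz":0,"hand":0.4},{"ax":0,"ay":0,"az":0.024,"dx":0,"dy":-420,"dz":0,"hand":0.4},{"ax":0,"ay":0,"az":0.024,"dx":0,"dy":-480,"dz":0,"hand":0.4}]'
python3 -m pendant '[{"ax":0,"ay":0,"az":0,"dx":0,"dy":-60,"dz":0,"hand":0.4},{"ax":0,"ay":0,"az":0,"dx":0,"dy":-120,"dz":0,"hand":0.4},{"ax":0,"ay":0,"az":0,"dx":0,"dy":-180,"dz":0,"hand":0.4},{"ax":0,"ay":0,"az":0,"dx":0,"dy":-240,"dz":0,"hand":0.4},{"ax":0,"ay":0,"az":0,"dx":0,"dy":-260,"dz":0,"hand":0.4},{"ax":0,"ay":0,"az":0,"dx":0,"dy":-260,"dz":0,"hand":0.4},{"ax":0,"ay":0,"az":0,"dx":0,"dy":-260,"dz":0,"hand":0.4}]'
cat > look.py <<'E'
from h import *
import sys
def look(save=None):
    c=vision.calibration("wrist");im=vision.read_camera("wrist")
    if save: cv2.imwrite("pics/%s.png"%save,im)
    s=set(); print(pose()[0].round(4),"closing az off:",end=" ");to(pose()[0],np.pi/2)
    # the top image stays for scale; fit rims as circles at z=.046
    for n in("bowl_b_mid","bowl_c_mid","bowl_d_mid"):
        for d in vision.cut_out("wrist",n)[:4]:
            k=tuple((np.array(d["box"][:2])//12).astype(int))
            if k in s: continue
            s.add(k)
            m=d["pixels"].astype(np.uint8);ct=max(cv2.findContours(m,0,1)[0],key=len)
            w=onz(c,ct.reshape(-1,2),.046)[:,:2].astype(np.float32)
            ctr,rad=cv2.minEnclosingCircle(w*1000)
            print(n,np.round(d["box"]).tolist(),round(d["confidence"],2),"ctr",np.round(ctr,1),"diam",round(2*rad,1))
if __name__=="__main__": look(*sys.argv[1:])
E
python3 look.py w3
```

```text
time_s: 8.35
position: [0.5695, -0.1445, 0.2686]
tcp_rot: [-0.001, 0.0, 1.0, 0.0]
force: [1.8, 0.4, 0.3]
width: 0.0338
grip_force: 0.0
time_s: 9.22
position: [0.5702, -0.4011, 0.2688]
tcp_rot: [-0.0, -0.0, 1.0, 0.001]
force: [0.0, 0.8, -0.2]
width: 0.0338
grip_force: 0.0
[ 0.5704 -0.4009  0.2692] closing az off: tool d=[0. 0. 0.] az=0.001 tilt=[ 0.     0.001 -1.   ]
bowl_b_mid [273.0, 186.0, 91.0, 90.0] 0.67 ctr [ 592.8 -403.2] diam 109.7
bowl_c_mid [350.0, 289.0, 124.0, 81.0] 0.62 ctr [ 731.5 -312.3] diam 183.1
bowl_c_mid [261.0, 69.0, 81.0, 87.0] 0.61 ctr [ 465.2 -417.4] diam 84.2
bowl_d_mid [383.0, 170.0, 58.0, 56.0] 0.71 ctr [ 571.1 -281.7] diam 65.8
```

View pics/w3.png

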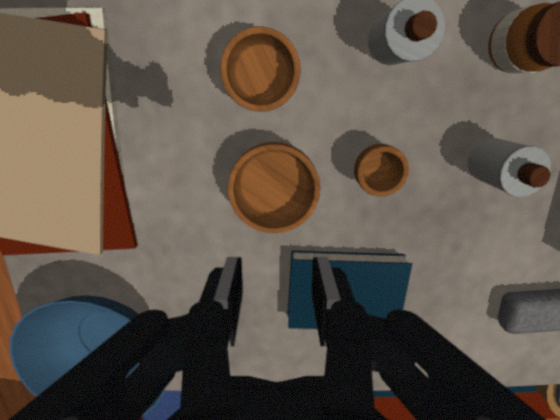

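```bash
python3 -m pendant '[{"ax":0,"ay":0,"az":0,"dx":-22,"dy":-52.5,"dz":10,"hand":0.4},{"ax":0,"ay":0,"az":0,"dx":-22,"dy":-52.5,"dz":70,"hand":0.4},{"ax":0,"ay":0,"az":0,"dx":-22,"dy":-52.5,"dz":130,"hand":0.4},{"ax":0,"ay":0,"az":0,"dx":-22,"dy":-52.5,"dz":180,"hand":0.4},{"ax":0,"ay":0,"az":0,"dx":-22,"dy":-52.5,"dz":215,"hand":0.4},{"ax":0,"ay":0,"az":0,"dx":-22,"dy":-52.5,"dz":235,"hand":0.4},{"ax":0,"ay":0,"az":0,"dx":-22,"dy":-52.5,"dz":239,"hand":0.4},{"ax":0,"ay":0,"az":0,"dx":-22,"dy":-52.5,"dz":239,"hand":0.4}]' 40
python3 -m pendant '[{"ax":0,"ay":0,"az":0,"dx":0,"dy":0,"dz":0,"hand":0},{"ax":0,"ay":0,"az":0,"dx":0,"dy":0,"dz":0,"hand":0},{"ax":0,"ay":0,"az":0,"dx":0,"dy":0,"dz":0,"hand":0},{"ax":0,"ay":0,"az":0,"dx":0,"dy":0,"dz":0,"hand":0}]'
```

```text
time_s: 10.42
position: [0.5923, -0.4556, 0.0316]
tcp_rot: [0.001, 0.0, 1.0, -0.0]
force: [-0.3, -0.5, 0.3]
width: 0.0339
grip_force: 0.0
time_s: 10.92
position: [0.5923, -0.4555, 0.0317]
tcp_rot: [0.001, 0.0, 1.0, -0.0]
force: [-0.5, 1.5, 8.8]
width: 0.0056
grip_force: 46.4
```

```bash
python3 -m pendant '[{"ax":0,"ay":0,"az":0,"dx":0,"dy":0,"dz":-40,"hand":0},{"ax":0,"ay":0,"az":0,"dx":0,"dy":0,"dz":-90,"hand":0},{"ax":0,"ay":0,"az":0,"dx":0,"dy":0,"dz":-140,"hand":0},{"ax":0,"ay":0,"az":0,"dx":-5,"dy":30,"dz":-170,"hand":0},{"ax":0,"ay":0,"az":0,"dx":-10,"dy":80,"dz":-170,"hand":0},{"ax":0,"ay":0,"az":0,"dx":-15,"dy":135,"dz":-170,"hand":0},{"ax":0,"ay":0,"az":0,"dx":-20,"dy":190,"dz":-170,"hand":0},{"ax":0,"ay":0,"az":0,"dx":-25,"dy":245,"dz":-170,"hand":0}]'
python3 -m pendant '[{"ax":0,"ay":0,"az":0,"dx":-5,"dy":55,"dz":0,"hand":0},{"ax":0,"ay":0,"az":0,"dx":-10,"dy":110,"dz":0,"hand":0},{"ax":0,"ay":0,"az":0,"dx":-15,"dy":165,"dz":0,"hand":0},{"ax":0,"ay":0,"az":0,"dx":-19.5,"dy":220,"dz":0,"hand":0},{"ax":0,"ay":0,"az":0,"dx":-19.5,"dy":275,"dz":0,"hand":0},{"ax":0,"ay":0,"az":0,"dx":-19.5,"dy":310,"dz":0,"hand":0},{"ax":0,"ay":0,"az":0,"dx":-19.5,"dy":322,"dz":0,"hand":0},{"ax":0,"ay":0,"az":0,"dx":-19.5,"dy":322,"dz":0,"hand":0}]'
python3 look.py w4
```

```text
time_s: 11.92
position: [0.6169, -0.2085, 0.2009]
tcp_rot: [0.0, 0.0, 1.0, -0.0]
force: [0.6, 0.6, -1.6]
width: 0.0059
grip_force: 45.0
time_s: 12.92
position: [0.6366, 0.1119, 0.2005]
tcp_rot: [0.0, 0.0, 1.0, -0.0]
force: [-0.6, -1.5, -1.6]
width: 0.0058
grip_force: 45.0
[0.6367 0.1107 0.2005] closing az off: tool d=[0. 0. 0.] az=-0.002 tilt=[ 0.    -0.001 -1.   ]
bowl_b_mid [384.0, 266.0, 231.0, 211.0] 0.9 ctr [736.  225.2] diam 258.8
```

View pics/w4.png

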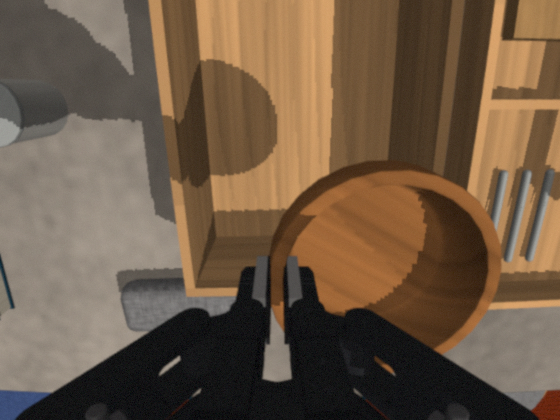

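Run:
```python
from h import *
c=vision.calibration("wrist")
print(onz(c,[(188,297),(150,0),(163,0),(204,289)],.110).round(4).tolist())
print("floor edges",onz(c,[(214,237),(195,45)],.008).round(4).tolist())
```

```text
[[0.7143, 0.0368, 0.11], [0.4966, 0.032, 0.11], [0.4968, 0.0402, 0.11], [0.7064, 0.0508, 0.11]]
floor edges [[0.7062, 0.0408, 0.008], [0.5107, 0.0353, 0.008]]
```

```bash
python3 -m pendant '[{"ax":0,"ay":0,"az":0,"dx":0,"dy":0,"dz":50,"hand":0},{"ax":0,"ay":0,"az":0,"dx":0,"dy":0,"dz":100,"hand":0},{"ax":0,"ay":0,"az":0,"dx":0,"dy":0,"dz":135,"hand":0},{"ax":0,"ay":0,"az":0,"dx":0,"dy":0,"dz":150,"hand":0},{"ax":0,"ay":0,"az":0,"dx":0,"dy":0,"dz":158,"hand":0},{"ax":0,"ay":0,"az":0,"dx":0,"dy":0,"dz":159,"hand":0},{"ax":0,"ay":0,"az":0,"dx":0,"dy":0,"dz":159,"hand":0}]'
python3 -m pendant '[{"ax":0,"ay":0,"az":0,"dx":0,"dy":0,"dz":0,"hand":0.3},{"ax":0,"ay":0,"az":0,"dx":0,"dy":0,"dz":0,"hand":0.3},{"ax":0,"ay":0,"az":0,"dx":0,"dy":0,"dz":-10,"hand":0.3},{"ax":0,"ay":0,"az":0,"dx":0,"dy":0,"dz":-60,"hand":0.35},{"ax":0,"ay":0,"az":0,"dx":0,"dy":0,"dz":-120,"hand":0.4},{"ax":0,"ay":0,"az":0,"dx":0,"dy":0,"dz":-180,"hand":0.4},{"ax":0,"ay":0,"az":0,"dx":30,"dy":-15,"dz":-220,"hand":0.4},{"ax":0,"ay":0,"az":0,"dx":80,"dy":-25,"dz":-220,"hand":0.4}]'
python3 look.py w5
```

```text
time_s: 14.0
position: [0.6373, 0.1118, 0.0424]
tcp_rot: [0.001, 0.0, 1.0, 0.0]
force: [-0.1, 0.5, -1.8]
width: 0.0059
grip_force: 45.0
time_s: 15.0
position: [0.5574, 0.0862, 0.2646]
tcp_rot: [0.003, 0.001, 1.0, 0.001]
force: [1.1, 0.6, -1.2]
width: 0.034
grip_force: 0.0
[0.5502 0.0844 0.2627] closing az off: tool d=[0. 0. 0.] az=-0.003 tilt=[-0.001  0.    -1.   ]
bowl_b_mid [338.0, 232.0, 86.0, 86.0] 0.71 ctr [636.1 162.6] diam 117.2
bowl_d_mid [4.0, 180.0, 8.0, 35.0] 0.75 ctr [ 568.  -236.6] diam 42.7
```

View pics/w5.png

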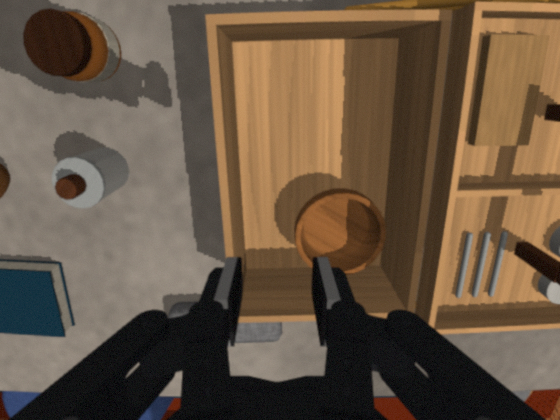

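```bash
python3 - <<'E'
from h import *
c=vision.calibration("wrist")
m=vision.cut_out("wrist","bowl_b_mid")[0]["pixels"].astype(np.uint8);ct=max(cv2.findContours(m,0,1)[0],key=len)
print([np.round(v*1000,1) for v in [*cv2.minEnclosingCircle(onz(c,ct.reshape(-1,2),.054)[:,:2].astype(np.float32))]] if 0 else cv2.minEnclosingCircle((onz(c,ct.reshape(-1,2),.054)[:,:2]*1000).astype(np.float32)))
E
python3 -m pendant '[{"ax":0,"ay":0,"az":0,"dx":5,"dy":-60,"dz":0,"hand":0.4},{"ax":0,"ay":0,"az":0,"dx":10,"dy":-120,"dz":0,"hand":0.4},{"ax":0,"ay":0,"az":0,"dx":15,"dy":-180,"dz":0,"hand":0.4},{"ax":0,"ay":0,"az":0,"dx":20,"dy":-240,"dz":0,"hand":0.4},{"ax":0,"ay":0,"az":0,"dx":25,"dy":-300,"dz":0,"hand":0.4},{"ax":0,"ay":0,"az":0,"dx":30,"dy":-360,"dz":0,"hand":0.4},{"ax":0,"ay":0,"az":0,"dx":40,"dy":-420,"dz":0,"hand":0.4},{"ax":0,"ay":0,"az":0,"dx":50,"dy":-480,"dz":0,"hand":0.4}]'
python3 -m pendant '[{"ax":0,"ay":0,"az":0,"dx":0,"dy":-5,"dz":0,"hand":0.4},{"ax":0,"ay":0,"az":0,"dx":0,"dy":-5,"dz":0,"hand":0.4},{"ax":0,"ay":0,"az":0,"dx":0,"dy":-5,"dz":0,"hand":0.4}]'
python3 look.py w6
```

```text
((629.3258056640625, 161.14212036132812), 56.795284271240234)
time_s: 16.25
position: [0.5064, -0.3954, 0.2611]
tcp_rot: [-0.0, 0.0, 1.0, -0.0]
force: [1.6, -0.3, -0.3]
width: 0.0343
grip_force: 0.0
time_s: 16.62
position: [0.5071, -0.3969, 0.2612]
tcp_rot: [0.0, -0.0, 1.0, 0.0]
force: [0.4, -0.5, 1.1]
width: 0.0342
grip_force: 0.0
[ 0.5071 -0.3969  0.2613] closing az off: tool d=[0. 0. 0.] az=0.001 tilt=[ 0.  0. -1.]
bowl_d_mid [374.0, 222.0, 52.0, 53.0] 0.96 ctr [ 569.8 -282. ] diam 67.9
```

```bash
python3 look.py w7
python3 - <<'E'
from h import *
c=vision.calibration("wrist")
for n in("bowl_c_mid","bowl_b_mid"):print([(d["at"],d["confidence"],onz(c,d["at"],.023)[0].round(4)) for d in vision.spot_point("wrist",n)])
E
```

```text
[ 0.5066 -0.3976  0.2615] closing az off: tool d=[0. 0. 0.] az=0.000 tilt=[ 0. -0. -1.]
bowl_c_mid [257.0, 130.0, 76.0, 78.0] 0.76 ctr [ 464.3 -417.6] diam 83.7
bowl_d_mid [375.0, 226.0, 52.0, 57.0] 0.91 ctr [ 569.1 -281.5] diam 67.8
[([256.8, 131.3], 0.62, array([ 0.4655, -0.4196,  0.023 ]))]
[]
```

```bash
python3 -m pendant '[{"ax":0,"ay":0,"az":0,"dx":41.5,"dy":-40,"dz":0,"hand":0.4},{"ax":0,"ay":0,"az":0,"dx":41.5,"dy":-59,"dz":55,"hand":0.4},{"ax":0,"ay":0,"az":0,"dx":41.5,"dy":-59,"dz":115,"hand":0.4},{"ax":0,"ay":0,"az":0,"dx":41.5,"dy":-59,"dz":170,"hand":0.4},{"ax":0,"ay":0,"az":0,"dx":41.5,"dy":-59,"dz":205,"hand":0.4},{"ax":0,"ay":0,"az":0,"dx":41.5,"dy":-59,"dz":225,"hand":0.4},{"ax":0,"ay":0,"az":0,"dx":41.5,"dy":-59,"dz":229,"hand":0.4},{"ax":0,"ay":0,"az":0,"dx":41.5,"dy":-59,"dz":229,"hand":0.4}]' 40
python3 -m pendant '[{"ax":0,"ay":0,"az":0,"dx":0,"dy":0,"dz":0,"hand":0},{"ax":0,"ay":0,"az":0,"dx":0,"dy":0,"dz":0,"hand":0},{"ax":0,"ay":0,"az":0,"dx":0,"dy":0,"dz":0,"hand":0},{"ax":0,"ay":0,"az":0,"dx":0,"dy":0,"dz":0,"hand":0}]'
python3 -m pendant '[{"ax":0,"ay":0,"az":0,"dx":0,"dy":0,"dz":-40,"hand":0},{"ax":0,"ay":0,"az":0,"dx":0,"dy":0,"dz":-90,"hand":0},{"ax":0,"ay":0,"az":0,"dx":0,"dy":0,"dz":-140,"hand":0},{"ax":0,"ay":0,"az":0,"dx":-20,"dy":40,"dz":-180,"hand":0},{"ax":0,"ay":0,"az":0,"dx":-40,"dy":90,"dz":-200,"hand":0},{"ax":0,"ay":0,"az":0,"dx":-60,"dy":140,"dz":-200,"hand":0},{"ax":0,"ay":0,"az":0,"dx":-80,"dy":195,"dz":-200,"hand":0},{"ax":0,"ay":0,"az":0,"dx":-100,"dy":250,"dz":-200,"hand":0}]'
python3 - <<'E'
from h import *
to([.635,.1245,.2])
E
```

```text
time_s: 18.12
position: [0.4651, -0.4576, 0.0334]
tcp_rot: [0.0, 0.0, 1.0, -0.0]
force: [-0.3, -0.5, 0.2]
width: 0.0341
grip_force: 0.0
time_s: 18.62
position: [0.4653, -0.4579, 0.0335]
tcp_rot: [0.001, 0.0, 1.0, -0.001]
force: [-0.5, -0.6, 8.3]
width: 0.0067
grip_force: 37.0
time_s: 19.62
position: [0.5653, -0.2054, 0.2328]
tcp_rot: [0.0, 0.0, 1.0, -0.0]
force: [0.2, 0.2, -1.2]
width: 0.0066
grip_force: 36.8
tool d=[-69.4 329.9  32.8] tilt=[ 0.001 -0.    -1.   ]
```

```bash
python3 -m pendant '[{"ax":0,"ay":0,"az":0,"dx":-14,"dy":55,"dz":0,"hand":0},{"ax":0,"ay":0,"az":0,"dx":-28,"dy":110,"dz":0,"hand":0},{"ax":0,"ay":0,"az":0,"dx":-42,"dy":165,"dz":0,"hand":0},{"ax":0,"ay":0,"az":0,"dx":-56,"dy":220,"dz":0,"hand":0},{"ax":0,"ay":0,"az":0,"dx":-69,"dy":275,"dz":0,"hand":0},{"ax":0,"ay":0,"az":0,"dx":-69,"dy":315,"dz":0,"hand":0},{"ax":0,"ay":0,"az":0,"dx":-69,"dy":329,"dz":0,"hand":0},{"ax":0,"ay":0,"az":0,"dx":-69,"dy":329,"dz":0,"hand":0}]'
python3 - <<'E'
from h import *
cal=vision.calibration("top");im=vision.read_camera("top");cal2=vision.calibration("wrist");w=vision.read_camera("wrist")
cv2.imwrite("pics/w8.png",w)
print(pose()[0])
p,_=pose()
# overlay expected circles
a=np.linspace(0,2*np.pi,100)
for (x,y,z,r,col) in [(.635,.162,.054,.054,(0,255,0)),(p[0],p[1]+.0385,p[2]+.0125,.042,(255,0,0))]:
    pts=proj(cal2,np.c_[x+r*np.cos(a),y+r*np.sin(a),0*a+z]).astype(int);cv2.polylines(w,[pts],True,col,1)
cv2.imwrite("pics/w8o.png",w)
E
```

```text
time_s: 20.62
position: [0.634, 0.122, 0.2324]
tcp_rot: [0.0, -0.0, 1.0, -0.0]
force: [0.3, -0.9, -1.4]
width: 0.0066
grip_force: 36.8
[0.63423782 0.11997759 0.23249435]
```

View pics/w8o.png

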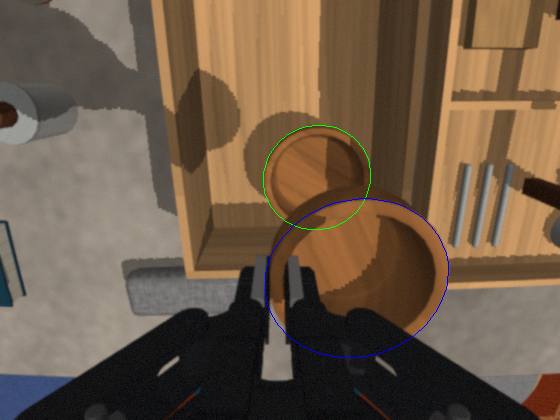

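Run:
```python
import cv2,numpy as np
a=cv2.imread("pics/w8.png")[105:245,245:385];b=cv2.imread("pics/w8o.png")[105:245,245:385]
cv2.imwrite("pics/w8z.png",np.hstack([cv2.resize(i,(400,400),interpolation=2) for i in(a,b)]))
```

```text
(no output)
```

View pics/w8z.png

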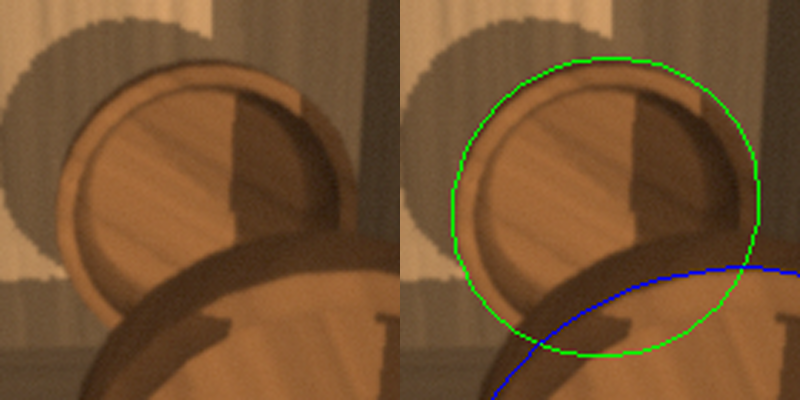

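```bash
python3 -m pendant '[{"ax":0,"ay":0,"az":0,"dx":-2.3,"dy":2.5,"dz":40,"hand":0},{"ax":0,"ay":0,"az":0,"dx":-2.3,"dy":2.5,"dz":85,"hand":0},{"ax":0,"ay":0,"az":0,"dx":-2.3,"dy":2.5,"dz":120,"hand":0},{"ax":0,"ay":0,"az":0,"dx":-2.3,"dy":2.5,"dz":145,"hand":0},{"ax":0,"ay":0,"az":0,"dx":-2.3,"dy":2.5,"dz":160,"hand":0},{"ax":0,"ay":0,"az":0,"dx":-2.3,"dy":2.5,"dz":170,"hand":0},{"ax":0,"ay":0,"az":0,"dx":-2.3,"dy":2.5,"dz":175.5,"hand":0},{"ax":0,"ay":0,"az":0,"dx":-2.3,"dy":2.5,"dz":175.5,"hand":0}]'
```

```text
time_s: 21.72
position: [0.6366, 0.1241, 0.057]
tcp_rot: [0.0, 0.0, 1.0, 0.0]
force: [-1.7, 0.5, -0.7]
width: 0.0069
grip_force: 36.8
```

```bash
python3 -m pendant '[{"ax":0,"ay":0,"az":0,"dx":0,"dy":0,"dz":0,"hand":0.25},{"ax":0,"ay":0,"az":0,"dx":0,"dy":0,"dz":0,"hand":0.25},{"ax":0,"ay":0,"az":0,"dx":0,"dy":0,"dz":-10,"hand":0.25},{"ax":0,"ay":0,"az":0,"dx":0,"dy":0,"dz":-60,"hand":0.3},{"ax":0,"ay":0,"az":0,"dx":0,"dy":0,"dz":-120,"hand":0.4},{"ax":0,"ay":0,"az":0,"dx":0,"dy":0,"dz":-180,"hand":0.4},{"ax":0,"ay":0,"az":0,"dx":30,"dy":-10,"dz":-200,"hand":0.4},{"ax":0,"ay":0,"az":0,"dx":80,"dy":-10,"dz":-200,"hand":0.4}]'
python3 - <<'E'
from h import *
cal=vision.calibration("wrist");w=vision.read_camera("wrist")
p,_=pose();print(p)
a=np.linspace(0,2*np.pi,100)
x,y=proj(cal,[.6365,.162,.06])[0].astype(int)
o=w.copy()
for (z,r,col) in [(.054,.054,(0,255,0)),(.068,.042,(255,0,0))]:
    cv2.polylines(o,[proj(cal,np.c_[.6365+r*np.cos(a),.162+r*np.sin(a),0*a+z]).astype(int)],True,col,1)
s=np.s_[y-75:y+75,x-75:x+75]
cv2.imwrite("pics/w9z.png",np.hstack([cv2.resize(i[s],(400,400),interpolation=2) for i in(w,o)]))
E
```

```text
time_s: 22.72
position: [0.5568, 0.1135, 0.2591]
tcp_rot: [0.002, 0.001, 1.0, 0.0]
force: [-0.4, 0.6, 0.3]
width: 0.0345
grip_force: 0.0
[0.54998897 0.11349188 0.2577683 ]
```

View pics/w9z.png

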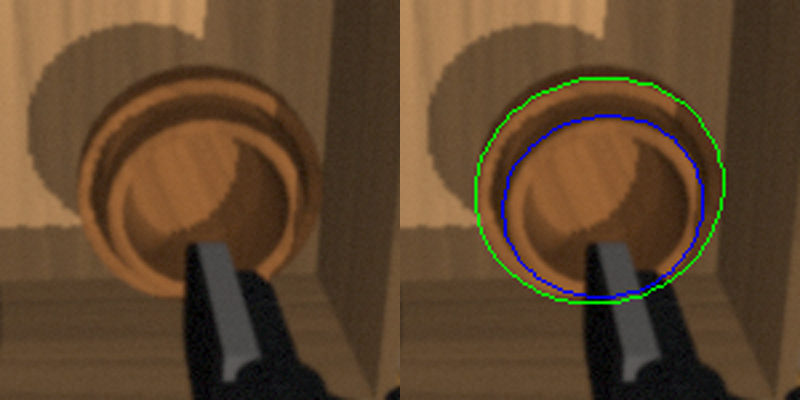

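```bash
python3 -m pendant '[{"ax":0,"ay":0,"az":0,"dx":5,"dy":-60,"dz":0,"hand":0.35},{"ax":0,"ay":0,"az":0,"dx":10,"dy":-120,"dz":0,"hand":0.35},{"ax":0,"ay":0,"az":0,"dx":10,"dy":-180,"dz":0,"hand":0.35},{"ax":0,"ay":0,"az":0,"dx":10,"dy":-240,"dz":0,"hand":0.35},{"ax":0,"ay":0,"az":0,"dx":10,"dy":-300,"dz":0,"hand":0.35},{"ax":0,"ay":0,"az":0,"dx":10,"dy":-350,"dz":0,"hand":0.35},{"ax":0,"ay":0,"az":0,"dx":10,"dy":-400,"dz":0,"hand":0.35},{"ax":0,"ay":0,"az":0,"dx":10,"dy":-413,"dz":0,"hand":0.35}]'
python3 -m pendant '[{"ax":0,"ay":0,"az":0,"dx":0,"dy":0,"dz":0,"hand":0.35},{"ax":0,"ay":0,"az":0,"dx":0,"dy":0,"dz":0,"hand":0.35}]'
cat > fit.py <<'E'
from h import *
from scipy.optimize import least_squares
import sys
def fitbowl(name,D,z0):
    c=vision.calibration("wrist");vision.read_camera("wrist")
    for d in vision.cut_out("wrist",name)[:3]:
        ct=max(cv2.findContours(d["pixels"].astype(np.uint8),0,1)[0],key=len).reshape(-1,2).astype(float)
        a=np.linspace(0,2*np.pi,60)
        def sil(x,y):  # silhouette: hull of rim circle, band bottom and foot
            P=np.vstack([np.c_[x+r*np.cos(a),y+r*np.sin(a),0*a+z] for r,z in((D/2,z0+.046),(D/2,z0+.026),(D/2-.014,z0))])
            return cv2.convexHull(proj(c,P).astype(np.float32))
        f=lambda v:[cv2.pointPolygonTest(sil(*v),tuple(map(float,q)),True) for q in ct[::3]]
        g=onz(c,d["box"][:2],z0+.03)[0][:2]
        r=least_squares(f,g,diff_step=1e-3,loss="soft_l1")
        print(name,round(d["confidence"],2),r.x.round(4),"rms px",np.sqrt(np.mean(np.square(f(r.x)))).round(2))
    print("tcp",np.mean([pose()[0] for _ in range(3)],0).round(4))
fitbowl(sys.argv[1],float(sys.argv[2]),float(sys.argv[3]))
E
python3 fit.py bowl_d_mid .06 0
```

```text
time_s: 23.78
position: [0.545, -0.3021, 0.2574]
tcp_rot: [0.0, 0.002, 1.0, -0.001]
force: [-0.9, 0.8, 1.0]
width: 0.0299
grip_force: 0.0
time_s: 24.02
position: [0.5466, -0.297, 0.257]
tcp_rot: [0.0, -0.0, 1.0, 0.0]
force: [0.2, 0.6, 0.7]
width: 0.0298
grip_force: 0.0
bowl_d_mid 0.77 [ 0.5718 -0.2789] rms px 1.11
tcp [ 0.5466 -0.2972  0.257 ]
```

```bash
python3 -m pendant '[{"ax":0,"ay":0,"az":0,"dx":-25.4,"dy":-9.3,"dz":30,"hand":0.35},{"ax":0,"ay":0,"az":0,"dx":-25.4,"dy":-9.3,"dz":85,"hand":0.35},{"ax":0,"ay":0,"az":0,"dx":-25.4,"dy":-9.3,"dz":140,"hand":0.35},{"ax":0,"ay":0,"az":0,"dx":-25.4,"dy":-9.3,"dz":180,"hand":0.35},{"ax":0,"ay":0,"az":0,"dx":-25.4,"dy":-9.3,"dz":205,"hand":0.35},{"ax":0,"ay":0,"az":0,"dx":-25.4,"dy":-9.3,"dz":220,"hand":0.35},{"ax":0,"ay":0,"az":0,"dx":-25.4,"dy":-9.3,"dz":223,"hand":0.35},{"ax":0,"ay":0,"az":0,"dx":-25.4,"dy":-9.3,"dz":223,"hand":0.35}]' 35
python3 -m pendant '[{"ax":0,"ay":0,"az":0,"dx":0,"dy":0,"dz":0,"hand":0},{"ax":0,"ay":0,"az":0,"dx":0,"dy":0,"dz":0,"hand":0},{"ax":0,"ay":0,"az":0,"dx":0,"dy":0,"dz":0,"hand":0},{"ax":0,"ay":0,"az":0,"dx":0,"dy":0,"dz":0,"hand":0}]'
python3 -m pendant '[{"ax":0,"ay":0,"az":0,"dx":0,"dy":0,"dz":-40,"hand":0},{"ax":0,"ay":0,"az":0,"dx":0,"dy":0,"dz":-90,"hand":0},{"ax":0,"ay":0,"az":0,"dx":0,"dy":0,"dz":-140,"hand":0},{"ax":0,"ay":0,"az":0,"dx":0,"dy":30,"dz":-180,"hand":0},{"ax":0,"ay":0,"az":0,"dx":-10,"dy":70,"dz":-200,"hand":0},{"ax":0,"ay":0,"az":0,"dx":-20,"dy":120,"dz":-200,"hand":0},{"ax":0,"ay":0,"az":0,"dx":-30,"dy":175,"dz":-200,"hand":0},{"ax":0,"ay":0,"az":0,"dx":-40,"dy":230,"dz":-200,"hand":0}]'
python3 - <<'E'
from h import *
to([.6365,.162-.0265,.2])
E
```

```text
time_s: 25.12
position: [0.572, -0.308, 0.0346]
tcp_rot: [0.0, 0.0, 1.0, -0.0]
force: [0.6, -0.9, 0.1]
width: 0.0296
grip_force: 0.0
time_s: 25.62
position: [0.572, -0.3084, 0.0346]
tcp_rot: [0.001, 0.0, 1.0, -0.0]
force: [0.2, -1.2, 7.2]
width: 0.0079
grip_force: 32.4
time_s: 26.62
position: [0.6117, -0.0764, 0.2341]
tcp_rot: [0.0, 0.001, 1.0, 0.0]
force: [0.8, -0.3, -0.6]
width: 0.008
grip_force: 32.5
tool d=[-24.6 211.9  34.1] tilt=[ 0.  0. -1.]
```

```bash
python3 -m pendant '[{"ax":0,"ay":0,"az":0,"dx":-12,"dy":55,"dz":0,"hand":0},{"ax":0,"ay":0,"az":0,"dx":-24.6,"dy":110,"dz":0,"hand":0},{"ax":0,"ay":0,"az":0,"dx":-24.6,"dy":165,"dz":0,"hand":0},{"ax":0,"ay":0,"az":0,"dx":-24.6,"dy":200,"dz":0,"hand":0},{"ax":0,"ay":0,"az":0,"dx":-24.6,"dy":212,"dz":0,"hand":0},{"ax":0,"ay":0,"az":0,"dx":-24.6,"dy":212,"dz":0,"hand":0},{"ax":0,"ay":0,"az":0,"dx":-24.6,"dy":212,"dz":0,"hand":0}]'
python3 - <<'E'
from h import *
cal=vision.calibration("wrist");w=vision.read_camera("wrist")
p=np.mean([pose()[0] for _ in range(3)],0);print(p)
a=np.linspace(0,2*np.pi,100)
x,y=proj(cal,[.6365,.162,.1])[0].astype(int)
o=w.copy()
for (cx,cy,z,r,col) in [(.6365,.162,.068,.042,(0,255,0)),(p[0],p[1]+.0265,p[2]+.0115,.03,(255,0,0))]:
    cv2.polylines(o,[proj(cal,np.c_[cx+r*np.cos(a),cy+r*np.sin(a),0*a+z]).astype(int)],True,col,1)
s=np.s_[y-100:y+100,x-100:x+100]
cv2.imwrite("pics/w10z.png",np.hstack([cv2.resize(i[s],(400,400),interpolation=2) for i in(w,o)]))
E
```

```text
time_s: 27.5
position: [0.6366, 0.1321, 0.2339]
tcp_rot: [0.0, 0.001, 1.0, -0.0]
force: [0.1, 0.4, -1.6]
width: 0.0075
grip_force: 32.5
[0.6366552  0.1321776  0.23397426]
```

View pics/w10z.png

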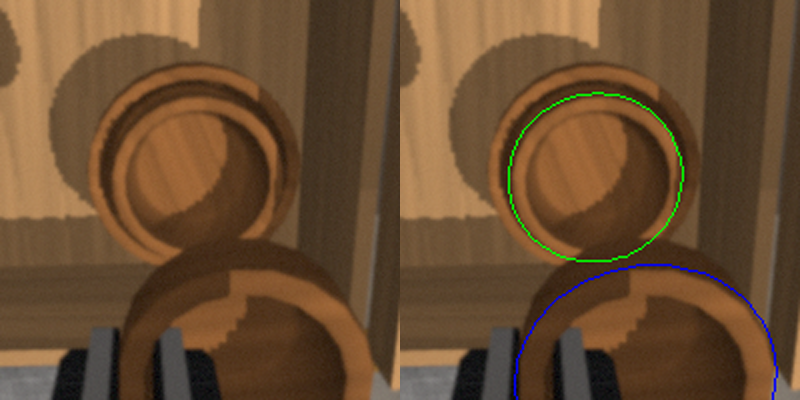

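```bash
python3 -m pendant '[{"ax":0,"ay":0,"az":0,"dx":0,"dy":3,"dz":40,"hand":0},{"ax":0,"ay":0,"az":0,"dx":0,"dy":3,"dz":80,"hand":0},{"ax":0,"ay":0,"az":0,"dx":0,"dy":3,"dz":110,"hand":0},{"ax":0,"ay":0,"az":0,"dx":0,"dy":3,"dz":135,"hand":0},{"ax":0,"ay":0,"az":0,"dx":0,"dy":3,"dz":150,"hand":0},{"ax":0,"ay":0,"az":0,"dx":0,"dy":3,"dz":158,"hand":0},{"ax":0,"ay":0,"az":0,"dx":0,"dy":3,"dz":162,"hand":0},{"ax":0,"ay":0,"az":0,"dx":0,"dy":3,"dz":162,"hand":0}]'
python3 -m pendant '[{"ax":0,"ay":0,"az":0,"dx":0,"dy":0,"dz":0,"hand":0}]'
```

```text
time_s: 28.55
position: [0.6367, 0.1369, 0.0722]
tcp_rot: [0.0, 0.0, 1.0, 0.0]
force: [0.2, -0.3, -0.7]
width: 0.008
grip_force: 32.5
time_s: 28.68
position: [0.6368, 0.137, 0.0724]
tcp_rot: [0.0, 0.0, 1.0, 0.0]
force: [0.3, -0.2, -0.4]
width: 0.0076
grip_force: 32.5
```

```bash
python3 -m pendant '[{"ax":0,"ay":0,"az":0,"dx":0,"dy":0,"dz":0,"hand":0.25},{"ax":0,"ay":0,"az":0,"dx":0,"dy":0,"dz":0,"hand":0.25},{"ax":0,"ay":0,"az":0,"dx":0,"dy":0,"dz":-10,"hand":0.25},{"ax":0,"ay":0,"az":0,"dx":0,"dy":0,"dz":-60,"hand":0.3},{"ax":0,"ay":0,"az":0,"dx":0,"dy":0,"dz":-120,"hand":0.4},{"ax":0,"ay":0,"az":0,"dx":0,"dy":0,"dz":-180,"hand":0.4},{"ax":0,"ay":0,"az":0,"dx":30,"dy":-30,"dz":-190,"hand":0.5},{"ax":0,"ay":0,"az":0,"dx":80,"dy":-50,"dz":-190,"hand":0.5}]'
python3 - <<'E'
from h import *
cal=vision.calibration("wrist");w=vision.read_camera("wrist")
a=np.linspace(0,2*np.pi,100)
x,y=proj(cal,[.6365,.162,.06])[0].astype(int)
o=w.copy()
for (z,r,col) in [(.054,.054,(0,255,0)),(.068,.042,(255,0,0)),(.082,.03,(0,0,255))]:
    cv2.polylines(o,[proj(cal,np.c_[.6372+r*np.cos(a),.162+r*np.sin(a),0*a+z]).astype(int)],True,col,1)
s=np.s_[y-75:y+75,x-75:x+75]
cv2.imwrite("pics/w11z.png",np.hstack([cv2.resize(i[s],(400,400),interpolation=2) for i in(w,o)]))
E
python3 -m pendant '[{"ax":0,"ay":0,"az":0,"dx":0,"dy":-50,"dz":0,"hand":0.5},{"ax":0,"ay":0,"az":0,"dx":0,"dy":-110,"dz":0,"hand":0.5},{"ax":0,"ay":0,"az":0,"dx":0,"dy":-170,"dz":0,"hand":0.5},{"ax":0,"ay":0,"az":0,"dx":0,"dy":-215,"dz":0,"hand":0.5},{"ax":0,"ay":0,"az":0,"dx":0,"dy":-225,"dz":0,"hand":0.5},{"ax":0,"ay":0,"az":0,"dx":0,"dy":-225,"dz":0,"hand":0.5}]'
python3 - <<'E'
from h import *
c=vision.calibration("wrist");vision.read_camera("wrist")
print([(d["confidence"],d["at"],onz(c,d["at"],.082)[0].round(4)) for d in vision.spot_point("wrist","tin_a_knob")],np.mean([pose()[0] for _ in range(3)],0).round(4))
E
```

```text
time_s: 29.68
position: [0.5564, 0.0856, 0.2633]
tcp_rot: [0.001, 0.001, 1.0, 0.0]
force: [0.3, 0.3, 0.4]
width: 0.0426
grip_force: 0.0
time_s: 30.48
position: [0.5562, -0.138, 0.2621]
tcp_rot: [0.0, 0.001, 1.0, 0.0]
force: [0.5, 1.2, 0.1]
width: 0.0426
grip_force: 0.0
[(0.9, [132.5, 41.2], array([ 0.4276, -0.2664,  0.082 ]))] [ 0.5565 -0.1365  0.2619]
```

View pics/w11z.png

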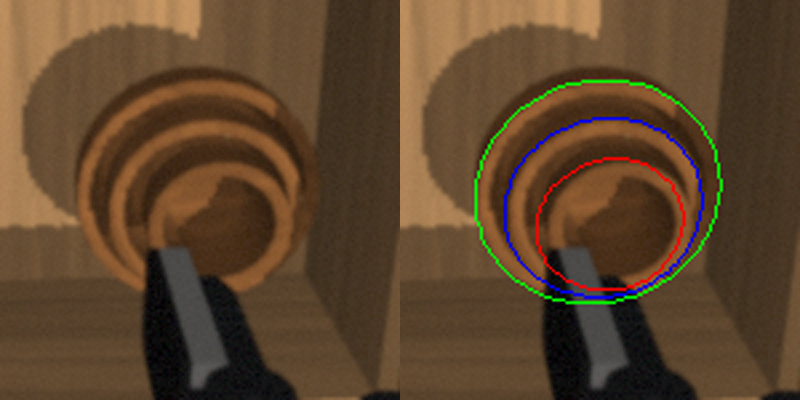

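```bash
cat > tin.py <<'E'
from h import *
c=vision.calibration("wrist");im=vision.read_camera("wrist")
for n in("tin_a_knob","tin_b_knob"):print([(round(d["confidence"],2),np.round(d["at"]),onz(c,d["at"],.082)[0].round(4)) for d in vision.spot_point("wrist",n)])
for d in vision.cut_out("wrist","tin_a_knob"):
    m=d["pixels"]; hsv=cv2.cvtColor(im,cv2.COLOR_BGR2HSV)
    k=(m&(hsv[...,1]>90)).astype(np.uint8); n,l,st,ce=cv2.connectedComponentsWithStats(k)
    print("cut",np.round(d["box"]),np.median(im[m],0),[(st[i,4],ce[i].round(1),onz(c,ce[i],.085)[0].round(4)) for i in range(1,n) if st[i,4]>60])
print(np.mean([pose()[0] for _ in range(3)],0).round(4))
E
python3 tin.py
```

```text
[(0.97, array([130.,  41.]), array([ 0.4281, -0.2671,  0.082 ]))]
[(0.56, array([284., 186.]), array([ 0.5636, -0.1276,  0.082 ])), (0.41, array([290.,  48.]), array([ 0.4347, -0.1236,  0.082 ]))]
cut [145.  44.  80.  68.] [109. 114. 115.] [(np.int32(697), array([127.5,  40.5]), array([ 0.4278, -0.2683,  0.085 ]))]
[ 0.5564 -0.1369  0.2619]
```

Run:
```python
from h import *
c=vision.calibration("wrist");im=vision.read_camera("wrist")
hsv=cv2.cvtColor(im,cv2.COLOR_BGR2HSV);k=np.zeros(im.shape[:2],np.uint8);k[140:235,235:335]=(hsv[140:235,235:335,1]>110)
n,l,st,ce=cv2.connectedComponentsWithStats(k)
for i in range(1,n):
    if st[i,4]>60: print(st[i],ce[i].round(1),onz(c,ce[i],.085)[0].round(4))
```

```text
[274 177  22  24 409] [284.2 188.5] [ 0.5653 -0.1284  0.085 ]
```

```bash
python3 -m pendant '[{"ax":0,"ay":0,"az":0,"dx":-8.7,"dy":8,"dz":50,"hand":0.6},{"ax":0,"ay":0,"az":0,"dx":-8.7,"dy":8,"dz":100,"hand":0.6},{"ax":0,"ay":0,"az":0,"dx":-8.7,"dy":8,"dz":145,"hand":0.6},{"ax":0,"ay":0,"az":0,"dx":-8.7,"dy":8,"dz":175,"hand":0.6},{"ax":0,"ay":0,"az":0,"dx":-8.7,"dy":8,"dz":187,"hand":0.6},{"ax":0,"ay":0,"az":0,"dx":-8.7,"dy":8,"dz":187,"hand":0.6},{"ax":0,"ay":0,"az":0,"dx":-8.7,"dy":8,"dz":187,"hand":0},{"ax":0,"ay":0,"az":0,"dx":-8.7,"dy":8,"dz":187,"hand":0}]' 40
python3 -m pendant '[{"ax":0,"ay":0,"az":0,"dx":0,"dy":0,"dz":0,"hand":0},{"ax":0,"ay":0,"az":0,"dx":0,"dy":0,"dz":0,"hand":0},{"ax":0,"ay":0,"az":0,"dx":0,"dy":0,"dz":-40,"hand":0},{"ax":0,"ay":0,"az":0,"dx":0,"dy":0,"dz":-90,"hand":0},{"ax":0,"ay":0,"az":0,"dx":0,"dy":0,"dz":-140,"hand":0},{"ax":0,"ay":0,"az":0,"dx":0,"dy":0,"dz":-160,"hand":0},{"ax":0,"ay":0,"az":0,"dx":0,"dy":0,"dz":-160,"hand":0}]'
python3 - <<'E'
from h import *
def ch(x,y): a=.026; return [.5625+x*np.cos(a)-y*np.sin(a), .1345+x*np.sin(a)+y*np.cos(a), .24]
to(ch(-.085,.045)); print(ch(-.085,.045),ch(-.085,-.045))
E
```

```text
time_s: 31.82
position: [0.5658, -0.1299, 0.0761]
tcp_rot: [0.001, 0.0, 1.0, 0.0]
force: [0.2, 0.7, 5.8]
width: 0.0225
grip_force: 38.8
time_s: 32.7
position: [0.5656, -0.13, 0.2367]
tcp_rot: [0.002, 0.0, 1.0, -0.0]
force: [0.3, 0.4, -2.0]
width: 0.0218
grip_force: 39.9
tool d=[ 89.4 307.3  -3.7] tilt=[ 0.003 -0.    -1.   ]
[np.float64(0.4763588601971243), np.float64(0.1772750398417282), 0.24] [np.float64(0.47869859656603525), np.float64(0.0873054581281068), 0.24]
```

```bash
python3 -m pendant '[{"ax":0,"ay":0,"az":0,"dx":15,"dy":50,"dz":0,"hand":0},{"ax":0,"ay":0,"az":0,"dx":30,"dy":100,"dz":0,"hand":0},{"ax":0,"ay":0,"az":0,"dx":45,"dy":150,"dz":0,"hand":0},{"ax":0,"ay":0,"az":0,"dx":60,"dy":200,"dz":0,"hand":0},{"ax":0,"ay":0,"az":0,"dx":75,"dy":250,"dz":0,"hand":0},{"ax":0,"ay":0,"az":0,"dx":89,"dy":290,"dz":0,"hand":0},{"ax":0,"ay":0,"az":0,"dx":89,"dy":307,"dz":0,"hand":0},{"ax":0,"ay":0,"az":0,"dx":89,"dy":307,"dz":0,"hand":0}]'
python3 -m pendant '[{"ax":0,"ay":0,"az":0,"dx":0,"dy":0,"dz":50,"hand":0},{"ax":0,"ay":0,"az":0,"dx":0,"dy":0,"dz":95,"hand":0},{"ax":0,"ay":0,"az":0,"dx":0,"dy":0,"dz":125,"hand":0},{"ax":0,"ay":0,"az":0,"dx":0,"dy":0,"dz":142,"hand":0},{"ax":0,"ay":0,"az":0,"dx":0,"dy":0,"dz":150,"hand":0},{"ax":0,"ay":0,"az":0,"dx":0,"dy":0,"dz":151,"hand":0},{"ax":0,"ay":0,"az":0,"dx":0,"dy":0,"dz":151,"hand":0}]'
```

```text
time_s: 33.7
position: [0.476, 0.1776, 0.2341]
tcp_rot: [-0.0, -0.0, 1.0, -0.0]
force: [1.2, -0.8, -1.8]
width: 0.0222
grip_force: 40.0
time_s: 34.58
position: [0.4766, 0.1766, 0.0842]
tcp_rot: [0.0, 0.001, 1.0, 0.0]
force: [0.4, 0.6, -1.9]
width: 0.0223
grip_force: 41.1
```

```bash
python3 -m pendant '[{"ax":0,"ay":0,"az":0,"dx":0,"dy":0,"dz":1,"hand":0},{"ax":0,"ay":0,"az":0,"dx":0,"dy":0,"dz":1,"hand":0.5},{"ax":0,"ay":0,"az":0,"dx":0,"dy":0,"dz":1,"hand":0.5},{"ax":0,"ay":0,"az":0,"dx":0,"dy":0,"dz":0,"hand":0.5},{"ax":0,"ay":0,"az":0,"dx":0,"dy":0,"dz":-50,"hand":0.5},{"ax":0,"ay":0,"az":0,"dx":0,"dy":0,"dz":-110,"hand":0.5},{"ax":0,"ay":0,"az":0,"dx":0,"dy":-20,"dz":-165,"hand":0.5},{"ax":0,"ay":0,"az":0,"dx":0,"dy":-75,"dz":-175,"hand":0.5}]'
python3 -m pendant '[{"ax":0,"ay":0,"az":0,"dx":-8,"dy":-60,"dz":0,"hand":0.5},{"ax":0,"ay":0,"az":0,"dx":-8,"dy":-120,"dz":0,"hand":0.5},{"ax":0,"ay":0,"az":0,"dx":-8,"dy":-180,"dz":0,"hand":0.5},{"ax":0,"ay":0,"az":0,"dx":-8,"dy":-240,"dz":0,"hand":0.5},{"ax":0,"ay":0,"az":0,"dx":-8,"dy":-300,"dz":0,"hand":0.5},{"ax":0,"ay":0,"az":0,"dx":-8,"dy":-345,"dz":0,"hand":0.5},{"ax":0,"ay":0,"az":0,"dx":-8,"dy":-365,"dz":0,"hand":0.5},{"ax":0,"ay":0,"az":0,"dx":-8,"dy":-365,"dz":0,"hand":0.5}]'
python3 tin.py
```

```text
time_s: 35.58
position: [0.4773, 0.1033, 0.262]
tcp_rot: [0.002, -0.001, 1.0, 0.001]
force: [0.8, -0.8, -0.4]
width: 0.0428
grip_force: 0.0
time_s: 36.58
position: [0.4833, -0.2644, 0.2587]
tcp_rot: [-0.0, 0.002, 1.0, -0.0]
force: [-0.2, 0.5, 0.3]
width: 0.0428
grip_force: 0.0
[(0.73, array([272., 124.]), array([ 0.4281, -0.2682,  0.082 ]))]
[]
cut [326.  23.  67.  46.] [102.  36.  84.] [(np.int32(2311), array([323.3,  18.7]), array([ 0.3391, -0.2227,  0.085 ]))]
cut [273. 122.  59.  63.] [120. 124. 124.] [(np.int32(459), array([270. , 123.4]), array([ 0.4276, -0.2695,  0.085 ]))]
[ 0.4841 -0.2619  0.2588]
```

```bash
python3 -m pendant '[{"ax":0,"ay":0,"az":0,"dx":50,"dy":-5.5,"dz":0,"hand":0.6},{"ax":0,"ay":0,"az":0,"dx":56,"dy":-5.5,"dz":50,"hand":0.6},{"ax":0,"ay":0,"az":0,"dx":56,"dy":-5.5,"dz":100,"hand":0.6},{"ax":0,"ay":0,"az":0,"dx":56,"dy":-5.5,"dz":145,"hand":0.6},{"ax":0,"ay":0,"az":0,"dx":56,"dy":-5.5,"dz":172,"hand":0.6},{"ax":0,"ay":0,"az":0,"dx":56,"dy":-5.5,"dz":184,"hand":0.6},{"ax":0,"ay":0,"az":0,"dx":56,"dy":-5.5,"dz":184,"hand":0.6},{"ax":0,"ay":0,"az":0,"dx":56,"dy":-5.5,"dz":184,"hand":0}]' 40
python3 -m pendant '[{"ax":0,"ay":0,"az":0,"dx":0,"dy":0,"dz":0,"hand":0},{"ax":0,"ay":0,"az":0,"dx":0,"dy":0,"dz":0,"hand":0},{"ax":0,"ay":0,"az":0,"dx":0,"dy":0,"dz":0,"hand":0},{"ax":0,"ay":0,"az":0,"dx":0,"dy":0,"dz":-40,"hand":0},{"ax":0,"ay":0,"az":0,"dx":0,"dy":0,"dz":-90,"hand":0},{"ax":0,"ay":0,"az":0,"dx":0,"dy":0,"dz":-140,"hand":0},{"ax":0,"ay":0,"az":0,"dx":0,"dy":0,"dz":-160,"hand":0},{"ax":0,"ay":0,"az":0,"dx":0,"dy":0,"dz":-160,"hand":0}]'
python3 - <<'E'
from h import *
to([.4787,.0873,.24])
E
```

```text
time_s: 37.78
position: [0.4285, -0.2685, 0.0758]
tcp_rot: [0.001, 0.0, 1.0, -0.0]
force: [0.5, -0.4, -1.1]
width: 0.0341
grip_force: 0.0
time_s: 38.78
position: [0.4284, -0.2685, 0.2363]
tcp_rot: [0.002, 0.0, 1.0, -0.0]
force: [-0.5, 0.4, -1.9]
width: 0.0222
grip_force: 40.0
tool d=[-50.1 355.8  -3.8] tilt=[ 0.003 -0.001 -1.   ]
```

```bash
python3 -m pendant '[{"ax":0,"ay":0,"az":0,"dx":-10,"dy":50,"dz":0,"hand":0},{"ax":0,"ay":0,"az":0,"dx":-20,"dy":105,"dz":0,"hand":0},{"ax":0,"ay":0,"az":0,"dx":-30,"dy":160,"dz":0,"hand":0},{"ax":0,"ay":0,"az":0,"dx":-40,"dy":215,"dz":0,"hand":0},{"ax":0,"ay":0,"az":0,"dx":-50,"dy":270,"dz":0,"hand":0},{"ax":0,"ay":0,"az":0,"dx":-50,"dy":320,"dz":0,"hand":0},{"ax":0,"ay":0,"az":0,"dx":-50,"dy":350,"dz":0,"hand":0},{"ax":0,"ay":0,"az":0,"dx":-50,"dy":356,"dz":0,"hand":0}]'
python3 -m pendant '[{"ax":0,"ay":0,"az":0,"dx":0,"dy":0,"dz":0,"hand":0},{"ax":0,"ay":0,"az":0,"dx":0,"dy":0,"dz":50,"hand":0},{"ax":0,"ay":0,"az":0,"dx":0,"dy":0,"dz":95,"hand":0},{"ax":0,"ay":0,"az":0,"dx":0,"dy":0,"dz":125,"hand":0},{"ax":0,"ay":0,"az":0,"dx":0,"dy":0,"dz":142,"hand":0},{"ax":0,"ay":0,"az":0,"dx":0,"dy":0,"dz":151,"hand":0},{"ax":0,"ay":0,"az":0,"dx":0,"dy":0,"dz":152,"hand":0},{"ax":0,"ay":0,"az":0,"dx":0,"dy":0,"dz":152,"hand":0}]'
```

```text
time_s: 39.78
position: [0.4775, 0.0894, 0.2338]
tcp_rot: [-0.001, -0.001, 1.0, -0.0]
force: [-0.2, -0.9, -2.5]
width: 0.0225
grip_force: 40.0
time_s: 40.78
position: [0.4784, 0.0869, 0.0831]
tcp_rot: [0.0, 0.001, 1.0, -0.0]
force: [-0.5, 0.6, -1.2]
width: 0.0221
grip_force: 41.6
```

Release, rise, and take a check picture (the last one to view).

```bash
python3 -m pendant '[{"ax":0,"ay":0,"az":0,"dx":0,"dy":0,"dz":0,"hand":0.5},{"ax":0,"ay":0,"az":0,"dx":0,"dy":0,"dz":0,"hand":0.5},{"ax":0,"ay":0,"az":0,"dx":0,"dy":0,"dz":-3,"hand":0.5},{"ax":0,"ay":0,"az":0,"dx":0,"dy":0,"dz":-50,"hand":0.5},{"ax":0,"ay":0,"az":0,"dx":0,"dy":0,"dz":-110,"hand":0.5},{"ax":0,"ay":0,"az":0,"dx":0,"dy":0,"dz":-165,"hand":0.5},{"ax":0,"ay":0,"az":0,"dx":-30,"dy":40,"dz":-200,"hand":0.5},{"ax":0,"ay":0,"az":0,"dx":-60,"dy":90,"dz":-200,"hand":0.5}]'
python3 -m pendant '[{"ax":0,"ay":0,"az":0,"dx":-20,"dy":60,"dz":0,"hand":0.5},{"ax":0,"ay":0,"az":0,"dx":-20,"dy":100,"dz":0,"hand":0.5},{"ax":0,"ay":0,"az":0,"dx":-20,"dy":100,"dz":0,"hand":0.5}]'
python3 - <<'E'
from h import *
c=vision.calibration("wrist");im=vision.read_camera("wrist");s=vision.read_camera("scene")
cv2.imwrite("pics/w12.png",np.hstack([cv2.resize(im,(440,330)),cv2.resize(s[120:320,100:400],(360,240)) if 0 else cv2.resize(s[130:310,240:440],(360,330))]))
print([(d["confidence"],d["at"],onz(c,d["at"],.17)[0]) for d in vision.spot_point("wrist","tray_handle")],pose()[0])
E
```

```text
time_s: 41.78
position: [0.5401, 0.1784, 0.2865]
tcp_rot: [0.003, 0.001, 1.0, 0.001]
force: [0.9, -1.2, -0.4]
width: 0.0426
grip_force: 0.0
time_s: 42.15
position: [0.5573, 0.2809, 0.2821]
tcp_rot: [-0.001, -0.002, 1.0, 0.0]
force: [0.3, -1.3, -0.0]
width: 0.0424
grip_force: 0.0
[(0.72, [345.3, 198.6], array([0.55554002, 0.33761807, 0.17      ]))] [0.55835372 0.27640797 0.28298682]
```

View pics/w12.png

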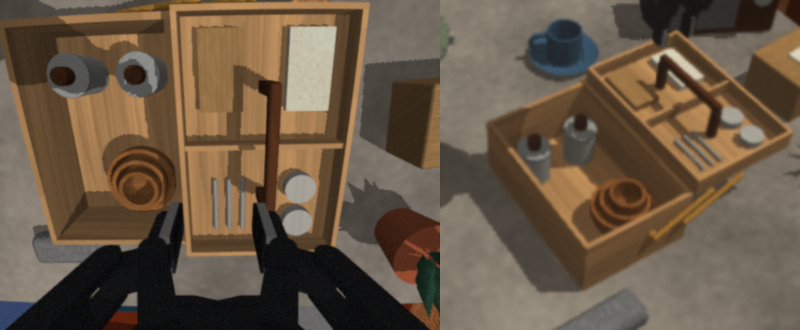

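```bash
python3 -m pendant '[{"ax":0,"ay":0,"az":-0.026,"dx":0,"dy":40,"dz":0,"hand":0.5},{"ax":0,"ay":0,"az":-0.026,"dx":0,"dy":58,"dz":20,"hand":0.5},{"ax":0,"ay":0,"az":-0.026,"dx":0,"dy":58,"dz":70,"hand":0.5},{"ax":0,"ay":0,"az":-0.026,"dx":0,"dy":58,"dz":110,"hand":0.5},{"ax":0,"ay":0,"az":-0.026,"dx":0,"dy":58,"dz":125,"hand":0.5},{"ax":0,"ay":0,"az":-0.026,"dx":0,"dy":58,"dz":125,"hand":0.5},{"ax":0,"ay":0,"az":-0.026,"dx":0,"dy":58,"dz":125,"hand":0},{"ax":0,"ay":0,"az":-0.026,"dx":0,"dy":58,"dz":125,"hand":0}]' 60
python3 -m pendant '[{"ax":0,"ay":0,"az":0,"dx":0,"dy":0,"dz":0,"hand":0},{"ax":0,"ay":0,"az":0,"dx":0,"dy":0,"dz":0,"hand":0},{"ax":0,"ay":0,"az":0,"dx":0,"dy":0,"dz":0,"hand":0}]'
```

```text
time_s: 43.3
position: [0.559, 0.3363, 0.1594]
tcp_rot: [0.001, -0.013, 1.0, 0.001]
force: [-0.4, -4.3, 6.4]
width: 0.0106
grip_force: 62.2
time_s: 43.68
position: [0.559, 0.3362, 0.1594]
tcp_rot: [0.001, -0.013, 1.0, 0.001]
force: [-0.5, 2.5, 7.0]
width: 0.0105
grip_force: 62.2
```

```bash
python3 -m pendant '[{"ax":0,"ay":0,"az":0,"dx":0,"dy":-6.5,"dz":-12,"hand":0},{"ax":0,"ay":0,"az":0,"dx":0,"dy":-14.5,"dz":-23.5,"hand":0},{"ax":0,"ay":0,"az":0,"dx":0,"dy":-24,"dz":-34,"hand":0},{"ax":0,"ay":0,"az":0,"dx":0,"dy":-34.5,"dz":-43,"hand":0},{"ax":0,"ay":0,"az":0,"dx":0,"dy":-46,"dz":-50.5,"hand":0},{"ax":0,"ay":0,"az":0,"dx":0,"dy":-58.5,"dz":-57,"hand":0},{"ax":0,"ay":0,"az":0,"dx":0,"dy":-72,"dz":-61.5,"hand":0},{"ax":0,"ay":0,"az":0,"dx":0,"dy":-85.5,"dz":-64.5,"hand":0}]'
python3 -m pendant '[{"ax":0,"ay":0,"az":0,"dx":0,"dy":-14,"dz":-1.5,"hand":0},{"ax":0,"ay":0,"az":0,"dx":0,"dy":-28,"dz":-1,"hand":0},{"ax":0,"ay":0,"az":0,"dx":0,"dy":-41.5,"dz":1,"hand":0},{"ax":0,"ay":0,"az":0,"dx":0,"dy":-55,"dz":4.5,"hand":0},{"ax":0,"ay":0,"az":0,"dx":0,"dy":-68,"dz":9.5,"hand":0},{"ax":0,"ay":0,"az":0,"dx":0,"dy":-80,"dz":16,"hand":0},{"ax":0,"ay":0,"az":0,"dx":0,"dy":-91.5,"dz":24.5,"hand":0},{"ax":0,"ay":0,"az":0,"dx":0,"dy":-101.5,"dz":34,"hand":0}]'
python3 -m pendant '[{"ax":0,"ay":0,"az":0,"dx":0,"dy":-5,"dz":5,"hand":0},{"ax":0,"ay":0,"az":0,"dx":0,"dy":-9,"dz":10.5,"hand":0},{"ax":0,"ay":0,"az":0,"dx":0,"dy":-13,"dz":16.5,"hand":0},{"ax":0,"ay":0,"az":0,"dx":0,"dy":-16.5,"dz":22,"hand":0},{"ax":0,"ay":0,"az":0,"dx":0,"dy":-16.5,"dz":22.5,"hand":0},{"ax":0,"ay":0,"az":0,"dx":0,"dy":-16.5,"dz":22.5,"hand":0}]'
```

```text
time_s: 44.68
position: [0.5611, 0.251, 0.2242]
tcp_rot: [0.001, -0.013, 1.0, 0.001]
force: [1.6, 5.0, 2.2]
width: 0.0106
grip_force: 61.5
time_s: 45.68
position: [0.5636, 0.1472, 0.1883]
tcp_rot: [0.001, -0.012, 1.0, -0.0]
force: [3.8, -2.2, 0.1]
width: 0.0107
grip_force: 61.3
time_s: 46.42
position: [0.5642, 0.1325, 0.1677]
tcp_rot: [0.001, -0.013, 1.0, 0.001]
force: [-8.0, -1.1, 34.9]
width: 0.0105
grip_force: 66.3
```

```bash
python3 -m pendant '[{"ax":0,"ay":0,"az":0,"dx":0,"dy":0,"dz":0,"hand":0.5},{"ax":0,"ay":0,"az":0,"dx":0,"dy":0,"dz":0,"hand":0.5},{"ax":0,"ay":0,"az":0,"dx":0,"dy":0,"dz":0,"hand":0.5},{"ax":0,"ay":0,"az":0,"dx":0,"dy":0,"dz":-20,"hand":0.5},{"ax":0,"ay":0,"az":0,"dx":0,"dy":0,"dz":-70,"hand":0.5},{"ax":0,"ay":0,"az":0,"dx":0,"dy":0,"dz":-120,"hand":0.5},{"ax":0,"ay":0,"az":0,"dx":0,"dy":0,"dz":-162,"hand":0.5},{"ax":0,"ay":0,"az":0.026,"dx":0,"dy":0,"dz":-162,"hand":0.5}]'
python3 -m pendant '[{"ax":0,"ay":0,"az":0,"dx":0,"dy":0,"dz":0,"hand":0.5},{"ax":0,"ay":0,"az":0,"dx":0,"dy":0,"dz":0,"hand":0.5}]'
python3 - <<'E'
from h import *
c=vision.calibration("wrist");im=vision.read_camera("wrist");cv2.imwrite("pics/end.png",im)
d=vision.spot_point("wrist","tray_handle")[0];print(d,onz(c,d["at"],.178)[0].round(4),pose()[0])
print("closed bar ends predicted px",proj(c,[[.4859,.133,.178],[.6412,.137,.178]]))
# measured bar: dark pixels in the middle region
g=cv2.cvtColor(im,cv2.COLOR_BGR2GRAY);m=np.zeros_like(g);m[60:270,230:330]=g[60:270,230:330]<55
n,l,st,ce=cv2.connectedComponentsWithStats(m);i=1+np.argmax(st[1:,4]);print(st[i],ce[i])
for n in("bowl_b_mid","tin_a_knob"):print(n,[(round(x["confidence"],2),np.round(x["at"])) for x in vision.spot_point("top",n)])
E
```

```text
time_s: 47.42
position: [0.5645, 0.1322, 0.3305]
tcp_rot: [0.002, 0.001, 1.0, 0.001]
force: [0.0, -0.5, -0.4]
width: 0.0427
grip_force: 0.0
time_s: 47.68
position: [0.563, 0.132, 0.3266]
tcp_rot: [-0.001, 0.0, 1.0, -0.0]
force: [-0.0, 0.0, 0.7]
width: 0.0426
grip_force: 0.0
{'at': [278.1, 186.7], 'confidence': 0.88} [0.5617 0.1342 0.178 ] [0.56321568 0.13202226 0.32693754]
closed bar ends predicted px [[276.68769207 100.39416373]
 [280.94890956 263.62574987]]
[ 268  100   17  162 1883] [276.76367499 177.45140733]
bowl_b_mid []
tin_a_knob [(0.94, array([365., 294.]))]
```

```bash
python3 -c "
from station import job;print(job.finish_job())"
```

```text
the job is handed in; nothing more can be done
None
```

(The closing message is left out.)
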